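Put the jeweller's pliers and gauge away in the sloping foam tray

TASK

Put the pliers and the thickness gauge away in the sloping foam tray: draw the red-handled stop pin out of its bore and park it in the open notch of the same steel plate, resting on its collar, then swing the keeper bar all the way up the slope, clear of the pockets. Then, in either order, press each tool fully home on the floor of the pocket cut to its outline. Leave the bead tray, the bead jar and the wire spool where they stand.

Things in the scene. Friction and masses are not known exactly. Their poses are not given: they have to be found in the camera images.
- foam: Cream foam tray top, fixed on a wooden stand placed anew each time. It slopes 28 degrees, rising towards the robot. Origin: centre of its top face, 85 mm above the table; x up the slope, y to the left when facing up the slope, z squarely out of the foam; work goes along this z, so the gripper leans 28 degrees. Foam spans x -80..80, y -88..84 mm; two dark-floored pockets 9 mm deep.
- pliers_home (a point): Floor of the pliers pocket, where the pliers' origin belongs, its x up the slope; axes as the foam's; at foam x 12, y -42, z -9 mm. The pocket follows the outline with 1.75 mm play and fits one way. Two grey springy flaps in its side walls beside this point stop the tool about 4 mm proud until it is pushed down there with 5 to 15 N; then it stays, 7 mm standing above the foam.
- gauge_home (a point): Floor of the gauge pocket, where the gauge's origin belongs, its x up the slope; axes as the foam's; at foam x -20, y 42, z -9 mm. Same play, flaps and push as the pliers pocket; it fits one way.
- bore_mouth (a point): Centre of the 11 mm through bore where the pin starts, at the top face of a dark steel plate (10 mm thick, level with the foam, along the tray's +y edge, foam x -80..80, y 84..124 mm, free air below); axes as the foam's; at foam x 54, y 100 mm.
- notch_seat (a point): Middle of the parking notch in the same plate, at its top face; axes as the foam's; at foam x -60, y 108 mm. A 12 mm wide slot through the plate along foam y, open at the plate's outer edge (16 mm to +y) and closed 12 mm to -y. The pin enters from that edge or straight down.
- pin: Stop pin, 45 g. Origin: centre of its collar's underside; z along the pin to its handle. Collar 20 mm wide, 4 mm thick; below it a steel shank 8 mm thick, 34 mm long; above it a red round handle 10 mm thick, z 4 to 48 mm. Starts in the bore, collar on the plate, z along the foam's z, 7 mm up-slope of the keeper bar near its free end, blocking it.
- keeper (a joint): Angle of the aluminium keeper bar (14 mm wide, underside 9 mm, top 17 mm above the foam) that turns about the foam's z on a pivot at the tray's -y edge. 0 (start): straight across both pockets towards +y. Grows as it swings up the slope; 1.57: points straight up-slope; stop at 1.75. Stays where left; about 2 N moves it at 90 mm from the pivot.
- keeper_pivot (a point): Pivot of the keeper bar on its axis at mid thickness, 13 mm above the foam, at foam x 35, y -112 mm; axes as the foam's.
- keeper_end (a point): Free end of the keeper bar, on its centre line at mid thickness, 218 mm from the pivot.
- pliers: Small pliers, blue handles, lying flat, 125 mm long, 16 mm thick, about 0.12 kg. Origin: underside, below the middle of the square steel joint (26 mm long, 24 mm wide, the place to grip across y). x points to the jaws, z up. Jaws reach x 50 mm (14 mm wide, 10 mm at the tip), the two handles spread back to x -75 mm, 49 mm wide there.
- gauge: Digital thickness gauge lying face up, 16 mm thick, about 0.12 kg, L-shaped. Origin: underside, below the centre of its black body (64 mm along x, 38 mm along y, gripped across y), x towards its steel stem, z up. The stem, 14 mm wide, runs from x 32 to x 78 mm at y 3..17 mm, off the centre line.
- bead_tray: Bystander: cream velvet tray of beads, 100 x 150 x 30 mm; origin under its centre.
- bead_jar: Bystander: amber bead jar, 48 mm wide, 62 mm tall; origin under its centre.
- wire_spool: Bystander: copper wire spool standing on end, 52 mm wide, 40 mm tall; origin under its centre.

How it is judged (in metres and radians):
On the way, in this order (a step that is already met when the one before it is completed fails the run):
1. the stop pin is out of its bore and parked in the notch (x of pin in the frame of notch_seat between -0.005 and 0.005 m and y of pin in the frame of notch_seat between -0.009 and 0.009 m and z of pin in the frame of notch_seat between -0.0025 and 0.0025 m and angle between the z axis of pin and the z axis of foam, either way round below 0.15 rad), for 0.2 s.
2. the keeper bar is swung clear of the pockets (value of joint keeper above 1.4 rad), for 0.2 s.
3. the first tool is fully home in its pocket (((x of pliers in the frame of pliers_home between -0.003 and 0.003 m and y of pliers in the frame of pliers_home between -0.003 and 0.003 m and z of pliers in the frame of pliers_home between -0.003 and 0.0018 m and angle between the x axis of pliers and the x axis of foam, either way round below 0.06 rad and angle between the z axis of pliers and the z axis of foam, either way round below 0.06 rad) or (x of gauge in the frame of gauge_home between -0.003 and 0.003 m and y of gauge in the frame of gauge_home between -0.003 and 0.003 m and z of gauge in the frame of gauge_home between -0.003 and 0.0018 m and angle between the x axis of gauge and the x axis of foam, either way round below 0.06 rad and angle between the z axis of gauge and the z axis of foam, either way round below 0.06 rad))), for 0.2 s.
At the end, for the whole second after the job is handed in: Pin in the notch on its collar (5 mm along the slope, 9 mm along the notch, 2.5 mm in height, 0.15 rad); keeper bar at 1.4 rad or more; pliers and gauge each in their own pocket within 3 mm and 0.06 rad, at most 1.8 mm above its floor; all released and at rest (all of step 1 and value of joint keeper above 1.4 rad and x of pliers in the frame of pliers_home between -0.003 and 0.003 m and y of pliers in the frame of pliers_home between -0.003 and 0.003 m and z of pliers in the frame of pliers_home between -0.003 and 0.0018 m and angle between the x axis of each of pliers, gauge and the x axis of foam, either way round below 0.06 rad and angle between the z axis of each of pliers, gauge and the z axis of foam, either way round below 0.06 rad and x of gauge in the frame of gauge_home between -0.003 and 0.003 m and y of gauge in the frame of gauge_home between -0.003 and 0.003 m and z of gauge in the frame of gauge_home between -0.003 and 0.0018 m and linear speed of each of pliers, gauge, pin below 0.02 m/s); the robot touches nothing.
It fails at once if a bystander is pushed more than 25 mm (distance of any of bead_tray, bead_jar, wire_spool from where it was at the start of the episode above 0.025 m).
It also fails if it takes over 72 s, if anything falls off the work surface, if the arm or the gripper's body presses on something with over 40 N, if the wrist force passes 120 N, or if a joint passes its speed limit or range.

ROBOT

A 7-joint arm with a two-finger parallel gripper is mounted at the origin on the work surface. World frame = base frame: x ahead of the robot, y to its left, z up, the work surface at z = 0. Lengths are in mm, angles in rad, forces in N, time in s.
With the tool pointing down it reaches from about 425 to 825 mm from the base axis. Payload 3.6 kg.
Tool frame: the origin (TCP) lies between the finger pads; the fingertips stand 22 mm ahead of it and the grasp point (between the pads) lies 3 mm ahead of it; z points along the fingers, y is the line along which they close (so a half turn about z gives the same grasp; the last joint's range is limited). The gripper opens to 93 mm and grips with 3 to 60 N. Pads are 15 mm wide; open, the fingers measure 128 mm over their backs; the gripper's body (75 mm by 188 mm) begins 65 mm behind the grasp point.
Start: joints at [1.232, 0.615, -0.013, 1.423, 0.008, 1.103, -0.04], TCP at [200.032, -618.426, 240.64] pointing down, gripper open.
Joint ranges: [-3.12, 3.12], [-0.3, 2.06], [-1.34, 1.32], [0.26, 2.42], [-1.36, 4.5], [0.01, 1.98], [-2.84, 2.84]. Speed limits (rad/s): [2.79, 2.79, 3.14, 3.14, 3.14, 3.14, 3.14].

INTERFACE

Orientations are given as a rotation vector (axis times angle).
In Python, from rig import bot gives the robot as it stands. The module is installed in compiled form; this text tells all that it offers.
- The arm moves only by the tool drive_tool, never from a script. Its argument "targets" is text: rows parted by semicolons, each of 4 numbers parted by spaces: the shift along the world's x, y, z normalised to -1 to 1, where 1 is 1000 mm, then the turn about the world's z normalised to -1 to 1, where 1 is pi rad. In form: tx ty tz twist; .... A call has 1 to 10 rows; each row shifts and turns the commanded pose from where the row before left it; what a row does not reach is not made up. A row lasts 1/12 s, in which the tool goes at most 41.7 mm and 7.16 degrees, less where a joint would pass 70% of its speed; a pose out of reach is approached as far as the arm can. A call with a number of a shift or a turn outside -1 to 1 is refused whole. A call with a gripper value outside its range is refused whole. "grip" is the opening, from 0 (shut) to 1 (fully open), set as the call begins (left out, the last holds). The fingers move at their own pace and stop on an object; the grip force is fixed at half the most. Time passes only in rows, so rows that do not move let the fingers close. It gives the time, the measured TCP pose, the force, the opening and the grip force at its end, in the units of the state.
- bot.get_obs(): the state, without advancing time (a new reading comes with each control period).
- bot.camera(name): name is "scene" or "top" or "wrist"; returns a dict with "pixels" (420x560x3 uint8, red, green, blue), "fov_y" (degrees; the focal length in pixels is half the picture's height over the tangent of half this angle, whatever the lens; pixels are square), "cx", "cy" (the principal point, pixels), "xyz" and "rotation" of the camera in the world. Camera axes: x right, y down, z forward; pixel columns grow to the right and rows downward; lengths in mm; the calibration is good to about 2 mm. A picture is of the moment at which its call begins. There is no depth.
- bot.close_job(): hands the job in; it is judged then, once.
The state is a dict: "time_s": time; "q": joint angles; "joint_velocities": joint speeds; "joint_torque": joint torques, N m; "position": TCP position; "tool_rot": TCP orientation; "force": force on the tool from outside, world axes, zero at the start; "torque": the same for the moment, N m; "grip_width": finger opening in mm; "gripper_force": force on a finger pad.
Only numpy, scipy, OpenCV 4.12 (cv2) and the standard library are available. Lean on these libraries where they do the work, as an engineer would, in place of code of your own. Each camera call takes 0.05 s, during which the arm holds its last target. There are 200 camera calls.

## Working session

There is one attempt and no reset: what is moved stays moved. The work goes in short steps, Python scripts to look and compute and a tool call to move; the robot and the scene stay as the last step left them, time stands still between calls to the robot, and variables do not carry over. Pictures are saved under pics/ and viewed, at most 10 in all, crops included, and the job is handed in when it is done.

Besides the shell and the picture viewer there is one more tool, called after "Request:" by a JSON object that holds its "fn" and its "kwargs". drive_tool: Moves the arm, as the interface text tells. Its arguments: {"type":"object","properties":{"targets":{"type":"string"},"grip":{"type":"number"}},"required":["targets"]}

```bash
ls; mkdir -p pics; python3 - <<'E'
from rig import bot
import cv2,numpy as np
print(bot.get_obs())
for n in("scene","top"):
    c=bot.camera(n); cv2.imwrite(f"pics/{n}0.png",c["pixels"][...,::-1]); np.save(f"pics/{n}0.npy",c,allow_pickle=True)
    print(n,{k:v for k,v in c.items() if k!="pixels"})
E
```

```text
pics
{'time_s': 0.0, 'q': array([ 1.23154494,  0.61591068, -0.01261618,  1.42486887,  0.00810836,
        1.10338333, -0.04040111]), 'joint_velocities': array([-0.00146062,  0.00056611, -0.00065462,  0.00025915, -0.00095429,
        0.00121164,  0.00061339]), 'joint_torque': array([ 3.55382790e-04, -4.58931220e+01,  2.09545274e-01, -1.65742600e+01,
       -6.09477167e-02,  2.04277266e-02,  2.31822733e-04]), 'position': array([ 199.77612621, -617.78027628,  239.49658774]), 'tool_rot': array([-3.10079092e+00, -4.88989098e-01,  6.82550988e-04]), 'force': array([-0.34551451, -0.16190029, -0.78648221]), 'torque': array([-0.04112347, -0.00166061, -0.00576872]), 'gripper_force': 0.0, 'grip_width': 93.09381078507766}
scene {'fov_y': 42.266295743135004, 'cx': 276.29261911961635, 'cy': 220.73804307694368, 'xyz': array([1234.40721291, -189.38398802, 1035.486001  ]), 'rotation': array([-2.04658681, -1.67353707,  0.51044599])}
top {'fov_y': 47.31855824849546, 'cx': 281.8774369980984, 'cy': 206.02557223664618, 'xyz': array([ 556.1951213 ,  -87.50142561, 1073.4356034 ]), 'rotation': array([-2.18969553,  2.17486184, -0.11083958])}
```

View pics/scene0.png

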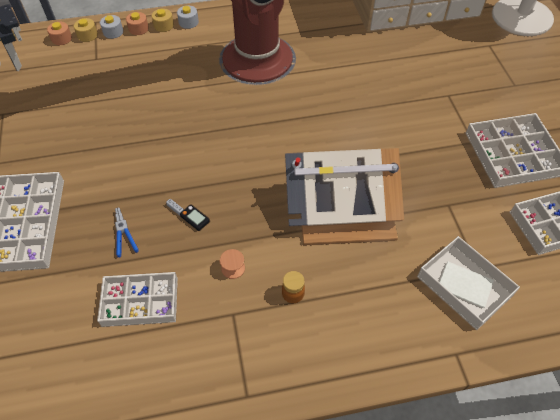

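View pics/top0.png

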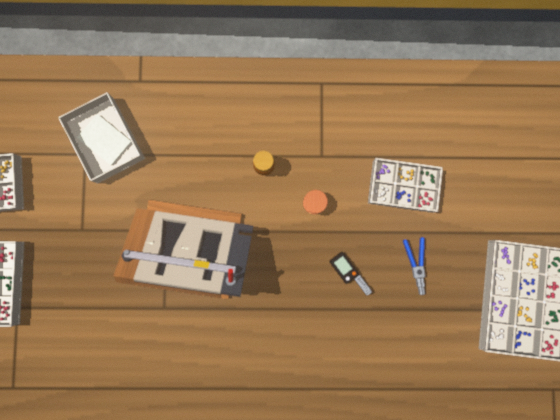

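```bash
cat > h.py <<'E'
import numpy as np,cv2
from scipy.spatial.transform import Rotation as R
def f(c): return 210/np.tan(np.radians(c["fov_y"])/2)
def proj(c,P):
    Q=(np.atleast_2d(P)-c["xyz"])@R.from_rotvec(c["rotation"]).as_matrix()
    return np.c_[f(c)*Q[:,0]/Q[:,2]+c["cx"],f(c)*Q[:,1]/Q[:,2]+c["cy"]]
def ray(c,uv):
    uv=np.atleast_2d(uv); d=np.c_[(uv[:,0]-c["cx"])/f(c),(uv[:,1]-c["cy"])/f(c),np.ones(len(uv))]
    return d@R.from_rotvec(c["rotation"]).as_matrix().T
def onz(c,uv,z):
    d=ray(c,uv); return c["xyz"]+d*((z-c["xyz"][2])/d[:,2])[:,None]
def Rf(yaw): # foam axes: x up-slope toward robot (yaw~pi)
    x=np.array([np.cos(yaw)*np.cos(.4887),np.sin(yaw)*np.cos(.4887),np.sin(.4887)])
    y=np.array([-np.sin(yaw),np.cos(yaw),0]); return np.c_[x,y,np.cross(x,y)]
def load(n): return np.load(f"pics/{n}.npy",allow_pickle=True).item()
def snap(bot,cam,n):
    c=bot.camera(cam); np.save(f"pics/{n}.npy",c,allow_pickle=True); cv2.imwrite(f"pics/{n}.png",c["pixels"][...,::-1]); return c
E
python3 - <<'E'
from h import *
t=load("top0")["pixels"];s=load("scene0")["pixels"]
g=lambda im,x,y,w,h:cv2.resize(im[y:y+h,x:x+w],(400,300),interpolation=cv2.INTER_CUBIC)
a=np.vstack([np.hstack([g(t,110,195,160,120),g(s,275,140,140,105)]),np.hstack([g(t,320,215,120,90),g(s,100,180,120,90)])])
cv2.imwrite("pics/comp.png",a[...,::-1])
E
```

```text
(no output)
```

View pics/comp.png

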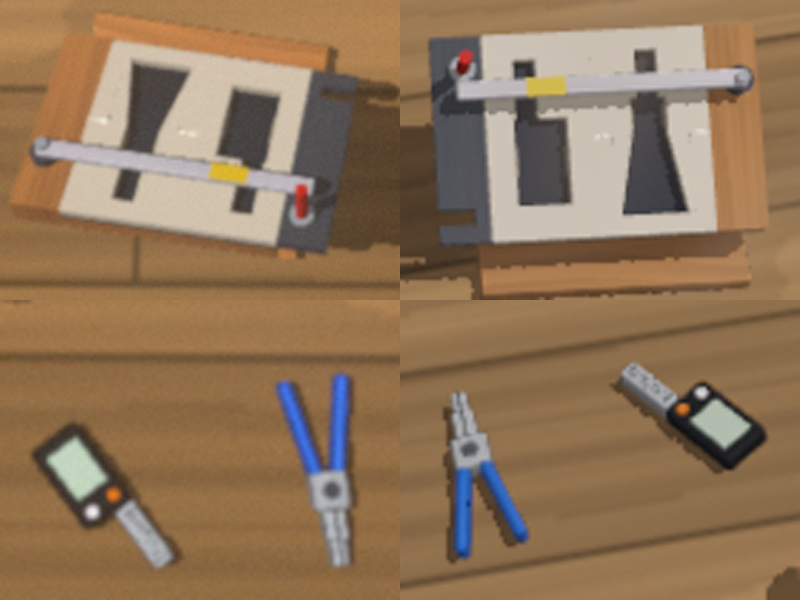

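```bash
cat > fit.py <<'E'
from h import *
from scipy.optimize import least_squares
t,s=load("top0"),load("scene0")
F=np.array([[-80,-88,0],[-80,84,0],[80,-88,0],[80,84,0],[-80,124,0],[80,124,0],[35,-112,17]],float)
T=np.array([[113,40],[310,70],[60,213],[278,247],[357,78],[325,252],[42,150]],float)
S=np.array([[317,232],[92,243],[303,25],[82,35],[40,245],[30,38],[340,78]],float)
T=(T+.5)/2.5-.5+[110,195]; S=(S+.5)*.35-.5+[275,140]
def res(p,m=3):
    P=F@Rf(p[2]).T+[p[0],p[1],85]; a=(proj(t,P)-T).ravel(); b=(proj(s,P)-S).ravel()
    return np.r_[a if m&1 else [],b if m&2 else []]
if __name__=="__main__":
    for m in(3,1,2):
        r=least_squares(res,[500,150,3.1],args=(m,)); print(m,r.x,np.round(r.fun.reshape(-1,2),1).tolist())
E
python3 fit.py
python3 - <<'E'
from h import *
# tools: masks
for n,box in(("top0",(320,215,440,310)),("scene0",(100,180,215,275))):
    c=load(n);x0,y0,x1,y1=box;im=c["pixels"][y0:y1,x0:x1];hsv=cv2.cvtColor(im,cv2.COLOR_RGB2HSV)
    blue=((hsv[...,0]>100)&(hsv[...,0]<130)&(hsv[...,1]>120)).astype(np.uint8)
    grey=((hsv[...,1]<60)&(hsv[...,2]>70)).astype(np.uint8); dark=(hsv[...,2]<60).astype(np.uint8)
    org=((hsv[...,0]<14)&(hsv[...,1]>190)&(hsv[...,2]>180)).astype(np.uint8)
    for nm,m in(("blue",blue),("grey",grey),("dark",dark),("org",org)):
        k,l,st,ce=cv2.connectedComponentsWithStats(m,connectivity=8)
        for i in range(1,k):
            if st[i,4]>12:
                pts=np.argwhere(l==i)[:,::-1].astype(np.float32); r=cv2.minAreaRect(pts)
                print(n,nm,st[i,4],np.round(onz(c,ce[i]+[x0,y0],16)[0,:2],1), "corners@16",np.round(onz(c,cv2.boxPoints(r)+[x0,y0],16)[:,:2],0).tolist())
E
```

```text
3 [552.16777952  93.56863815   3.00225851] [[0.1, 0.4], [0.8, 0.1], [-0.5, -0.6], [-0.8, -1.4], [0.5, -0.4], [0.7, -0.4], [-0.2, -1.4], [-0.0, -1.1], [0.3, -0.9], [-0.5, -0.5], [-0.6, -0.3], [0.1, -0.7], [-0.5, -0.5], [0.7, -1.1]]
1 [551.04329078  93.69650949   3.00589152] [[-0.2, 1.1], [0.6, 0.5], [-0.5, 0.2], [-0.7, -0.9], [0.3, -0.1], [0.7, -0.0], [-0.3, -0.6]]
2 [554.18830006  93.13580997   2.99650996] [[-0.1, -0.1], [0.1, -0.3], [-0.2, 0.4], [-0.4, 0.3], [-0.1, -0.1], [-0.3, 0.0], [0.9, -0.1]]
top0 blue 116 [ 550.9 -408.8] corners@16 [[581.0, -405.0], [581.0, -413.0], [522.0, -412.0], [522.0, -403.0]]
top0 blue 115 [ 548.1 -382.5] corners@16 [[575.0, -368.0], [579.0, -376.0], [521.0, -397.0], [518.0, -389.0]]
top0 grey 271 [ 517.4 -236.2] corners@16 [[528.0, -212.0], [545.0, -235.0], [501.0, -267.0], [484.0, -243.0]]
top0 grey 267 [ 493.7 -403.5] corners@16 [[520.0, -386.0], [525.0, -413.0], [462.0, -424.0], [456.0, -397.0]]
top0 grey 163 [ 478.9 -278.9] corners@16 [[493.0, -258.0], [503.0, -271.0], [464.0, -300.0], [455.0, -287.0]]
scene0 blue 99 [ 554.1 -384.1] corners@16 [[523.0, -399.0], [520.0, -392.0], [584.0, -369.0], [587.0, -376.0]]
scene0 blue 110 [ 558.4 -411.1] corners@16 [[589.0, -418.0], [524.0, -413.0], [526.0, -404.0], [591.0, -409.0]]
scene0 grey 139 [ 482.1 -281.8] corners@16 [[469.0, -303.0], [454.0, -291.0], [493.0, -262.0], [508.0, -274.0]]
scene0 grey 17 [ 493.  -246.5] corners@16 [[488.0, -250.0], [490.0, -241.0], [498.0, -242.0], [497.0, -251.0]]
scene0 grey 199 [ 498.4 -405.9] corners@16 [[460.0, -415.0], [466.0, -388.0], [537.0, -391.0], [532.0, -418.0]]
scene0 grey 158 [ 521.2 -236.6] corners@16 [[514.0, -257.0], [495.0, -236.0], [527.0, -217.0], [545.0, -237.0]]
scene0 grey 73 [ 650.6 -329.1] corners@16 [[637.0, -379.0], [654.0, -296.0], [659.0, -297.0], [642.0, -380.0]]
scene0 dark 212 [ 528.1 -241.2] corners@16 [[509.0, -275.0], [479.0, -248.0], [536.0, -206.0], [565.0, -232.0]]
```

Request:
{"fn": "drive_tool", "kwargs": {"targets": "0.025 0.0235 0.007 -0.012;0.025 0.0235 0.007 -0.012;0.025 0.0235 0.007 -0.012;0.025 0.0235 0.007 -0.012;0.025 0.0235 0.007 -0.012;0.025 0.0235 0.007 -0.012;0.025 0.0235 0.007 -0.012;0.025 0.0235 0.007 -0.012;0.025 0.0235 0.007 -0.012;0.025 0.0235 0.007 -0.012", "grip": 0.4}}

```text
time_s: 0.93
position: [450.8, -381.8, 310.5]
tool_rot: [-3.139, 0.104, 0.001]
force: [0.0, 0.0, 0.6]
grip_width: 37.8
gripper_force: 0.0
```

Request:
{"fn": "drive_tool", "kwargs": {"targets": "0.025 0.0235 0.007 -0.012;0.025 0.0235 0.007 -0.012;0 0 0 0"}}

```text
time_s: 1.18
position: [507.3, -327.9, 325.2]
tool_rot: [-3.129, 0.198, -0.009]
force: [0.3, 1.7, 0.5]
grip_width: 36.9
gripper_force: 0.0
```

```bash
python3 - <<'E'
from rig import bot
from h import *
o=bot.get_obs();print(o["time_s"],o["position"],o["tool_rot"],o["q"])
c=snap(bot,"wrist","w1");print({k:v for k,v in c.items() if k!="pixels"})
E
```

```text
1.1833 [ 507.33001169 -327.93008152  325.24964401] [-3.12947795  0.19800111 -0.00930021] [ 0.51008035  0.47522424  0.05146492  1.43362916 -0.03340362  1.23098977
 -1.13024688]
{'fov_y': 61.49537676851818, 'cx': 275.35875538461926, 'cy': 210.6187950476029, 'xyz': array([ 583.69964575, -340.2337641 ,  469.8103717 ]), 'rotation': array([ 1.94715285, -2.20843981, -0.31687792])}
```

View pics/w1.png

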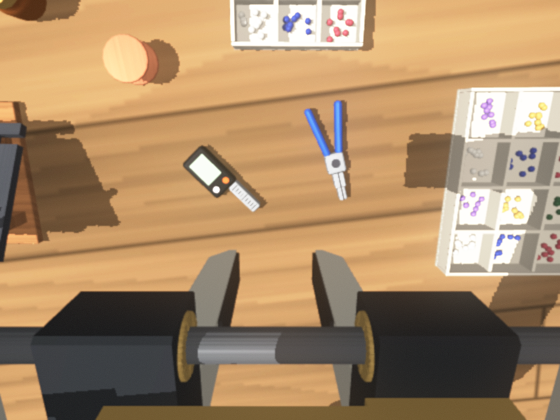

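Request:
{"fn": "drive_tool", "kwargs": {"targets": "0.003 0.034 0.002 0;0.003 0.034 0.002 0;0.003 0.034 0.002 0;0.003 0.034 0.002 0;0.003 0.034 0.002 0;0.003 0.034 0.002 0;0.003 0.034 0.002 0;0.003 0.034 0.002 0;0.003 0.034 0.002 0;0.003 0.034 0.002 0"}}

```text
time_s: 2.07
position: [529.3, 3.4, 344.3]
tool_rot: [3.133, -0.223, -0.002]
force: [0.1, 0.7, 0.1]
grip_width: 37.3
gripper_force: 0.0
```

Request:
{"fn": "drive_tool", "kwargs": {"targets": "0.003 0.034 0.002 -0.004;0.003 0.034 0.002 0;0 0 0 0;0 0 0 0"}}

```text
time_s: 2.4
position: [535.6, 72.6, 348.0]
tool_rot: [3.133, -0.233, -0.002]
force: [0.5, -0.4, -0.4]
grip_width: 37.3
gripper_force: 0.0
```

```bash
python3 - <<'E'
from rig import bot
from h import *
o=bot.get_obs();print(o["time_s"],o["position"],o["tool_rot"],o["q"])
c=snap(bot,"wrist","w2");print({k:v for k,v in c.items() if k!="pixels"})
E
```

```text
2.4 [535.61466059  72.60565673 347.99433462] [ 3.13251171e+00 -2.33179719e-01 -2.02459645e-03] [-0.13618835  0.35464314 -0.0566839   1.5643598   0.02098335  1.22453568
 -1.91590008]
{'fov_y': 61.49537676851818, 'cx': 275.35875538461926, 'cy': 210.6187950476029, 'xyz': array([612.81898353,  59.41246353, 492.07112026]), 'rotation': array([ 1.91654697, -2.22524459, -0.32026533])}
```

View pics/w2.png

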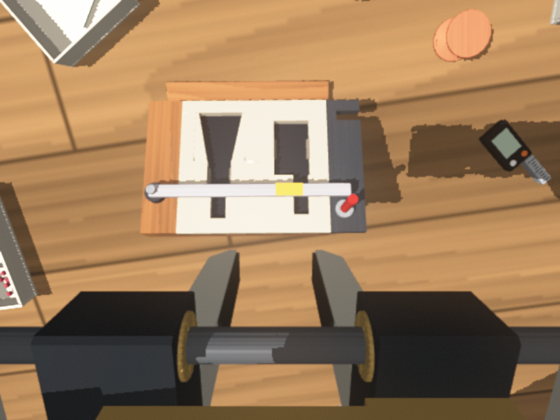

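```bash
cat > fitw.py <<'E'
from fit import *
def corners(c,box,mask_fn):
    x0,y0,x1,y1=box; m=mask_fn(cv2.cvtColor(c["pixels"],cv2.COLOR_RGB2HSV)).astype(np.uint8); k=np.zeros_like(m);k[y0:y1,x0:x1]=m[y0:y1,x0:x1]
    h=cv2.convexHull(max(cv2.findContours(k,cv2.RETR_EXTERNAL,cv2.CHAIN_APPROX_NONE)[0],key=cv2.contourArea))
    return cv2.approxPolyDP(h,4,True)[:,0]
if __name__=="__main__":
    w=load("w2")
    q=corners(w,(140,85,375,245),lambda h:(h[...,1]<60)&(h[...,2]>190));print("cream",q.tolist())
    q2=corners(w,(320,105,375,245),lambda h:(h[...,2]<110)&(h[...,1]<90));print("plate",q2.tolist())
    for n,b in(("top0",(110,195,270,315)),("scene0",(275,140,415,245))):
        c=load(n);print(n,corners(c,b,lambda h:(h[...,1]<70)&(h[...,2]>150)).tolist())
    for p in((552.2,93.6,3.002),(551,93.7,3.0059),(554.2,93.1,2.9965)):
        print(np.round(proj(w,F@Rf(p[2]).T+[p[0],p[1],85]),1).tolist())
E
python3 fitw.py
```

```text
cream [[325, 100], [327, 180], [179, 180], [183, 101]]
plate [[359, 105], [365, 231], [332, 232], [327, 105]]
top0 [[124, 251], [155, 212], [234, 223], [234, 271], [219, 292], [134, 279]]
scene0 [[382, 176], [385, 220], [307, 223], [305, 179]]
[[180.8, 102.4], [323.7, 101.0], [174.3, 234.4], [328.8, 233.0], [356.9, 100.7], [364.8, 232.7], [149.9, 191.5]]
[[180.7, 103.7], [323.5, 101.8], [174.7, 235.7], [329.1, 233.7], [356.7, 101.3], [365.1, 233.3], [150.2, 193.0]]
[[181.1, 100.2], [324.2, 99.6], [173.9, 232.2], [328.7, 231.7], [357.5, 99.5], [364.7, 231.5], [149.7, 189.1]]
```

```bash
cat > tg.py <<'E'
from h import *
O=np.array([552.5,92.5,85.]);Y=3.001
def W(*p): return Rf(Y)@np.array(p,float)+O
def go(bot,p,dyaw=None):
    o=bot.get_obs(); y=R.from_rotvec(o["tool_rot"]).as_matrix()[:,1]; d=np.array(p)-o["position"]
    yaw=np.arctan2(y[1],y[0]); print("t",round(o["time_s"],2),"pos",np.round(o["position"],1),"yawerr",round(((Y+np.pi/2-yaw+np.pi/2)%np.pi)-np.pi/2,4),"delta",np.round(d,1),"F",np.round(o["force"],1),"w",round(o["grip_width"],1))
E
python3 - <<'E'
from rig import bot
from tg import *
p=W(54,100,40)+[0,0,3];print(p,"notch vec",Rf(Y)@[-114,8,0],"fx",Rf(Y)[:,0],"fz",Rf(Y)[:,2]);go(bot,p)
E
```

```text
[509.87232292  -2.46358005 148.6695938 ] notch vec [ 98.54141142 -22.02592975 -53.52054422] fx [-0.87423203  0.12372688  0.46947846] fz [ 0.46484617 -0.06578799  0.88294393]
t 2.45 pos [535.7  70.3 348. ] yawerr 0.012 delta [ -25.9  -72.7 -199.3] F [ 0.4 -0.8 -0.7] w 37.1
```

Request:
{"fn": "drive_tool", "kwargs": {"targets": "-0.009 -0.024 -0.03 0.004;-0.009 -0.024 -0.03 0;-0.008 -0.024 -0.03 0;0 0 -0.03 0;0 0 -0.03 0;0 0 -0.02 0;0 0 0 0;0 0 0 0;0 0 0 0"}}

```text
time_s: 3.2
position: [510.9, -1.9, 179.8]
tool_rot: [3.133, -0.223, 0.004]
force: [-0.3, -0.4, -0.9]
grip_width: 36.9
gripper_force: 0.0
```

```bash
python3 - <<'E'
from rig import bot
from tg import *
go(bot,W(54,100,40)+[0,0,3]); c=snap(bot,"wrist","w3"); snap(bot,"scene","s3")
print(proj(c,[W(54,100,48),W(54,100,4),W(35,106,17)]))
E
```

```text
t 3.2 pos [510.9  -1.9 179.8] yawerr 0.0012 delta [ -1.   -0.6 -31.1] F [-0.3 -0.4 -0.9] w 36.9
[[273.36153788 256.50494866]
 [273.7353568  261.7336239 ]
 [283.26290966 229.63785253]]
```

View pics/w3.png

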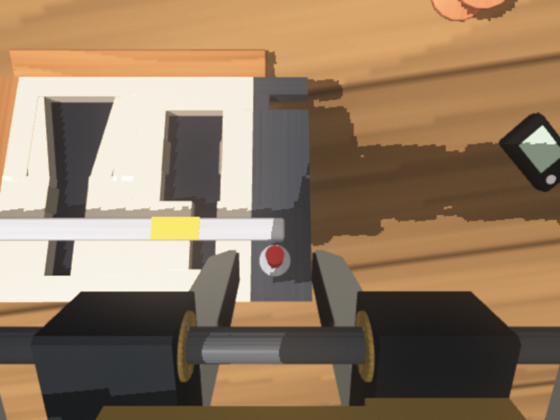

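Request:
{"fn": "drive_tool", "kwargs": {"targets": "-0.001 0 -0.012 0;0 0 -0.012 0;0 0 -0.007 0;0 0 0 0;0 0 0 0"}}

```text
time_s: 3.72
position: [509.4, -0.4, 148.2]
tool_rot: [-3.134, 0.219, -0.001]
force: [-0.4, -0.3, 0.2]
grip_width: 37.2
gripper_force: 0.0
```

Request:
{"fn": "drive_tool", "kwargs": {"targets": "0 0 0 0;0 0 0 0;0 0 0 0;0 0 0 0;0 0 0 0;0 0 0 0", "grip": 0}}

```text
time_s: 4.22
position: [509.2, -0.5, 147.8]
tool_rot: [-3.134, 0.219, -0.001]
force: [0.4, -0.0, 0.5]
grip_width: 9.6
gripper_force: 30.0
```

```bash
python3 - <<'E'
from rig import bot
from tg import *
go(bot,W(54,100,40)+[0,0,3]);print(bot.get_obs()["gripper_force"])
E
```

```text
t 4.22 pos [ 5.092e+02 -5.000e-01  1.478e+02] yawerr -0.001 delta [ 0.7 -2.   0.9] F [ 0.4 -0.   0.5] w 9.6
29.99990165233612
```

Request:
{"fn": "drive_tool", "kwargs": {"targets": "0.0037 -0.0005 0.0071 0;0.0037 -0.0005 0.0071 0;0.0037 -0.0005 0.0071 0;0.0037 -0.0005 0.0071 0;0.0037 -0.0005 0.0071 0;0.0037 -0.0005 0.0071 0;0.0037 -0.0006 0.0071 0;0.0037 -0.0006 0.0071 0;0 0 0 0;0 0 0 0"}}

```text
time_s: 5.05
position: [539.0, -4.7, 204.8]
tool_rot: [-3.134, 0.219, -0.001]
force: [-0.5, -0.4, -1.1]
grip_width: 9.4
gripper_force: 30.0
```

```bash
python3 - <<'E'
from rig import bot
from tg import *
go(bot,np.array([509.2,-.5,147.8])+Rf(Y)@[-114,8,20])
c=snap(bot,"wrist","w4");s=snap(bot,"scene","s4")
g=lambda im,x,y,w,h:cv2.resize(im[y:y+h,x:x+w],(400,300),interpolation=cv2.INTER_CUBIC)
cv2.imwrite("pics/c4.png",np.hstack([g(c["pixels"],160,120,240,180),g(s["pixels"],270,130,140,105)])[...,::-1])
E
```

```text
t 5.05 pos [539.   -4.7 204.8] yawerr -0.0009 delta [ 78.1 -19.2 -92.9] F [-0.5 -0.4 -1.1] w 9.4
```

View pics/c4.png

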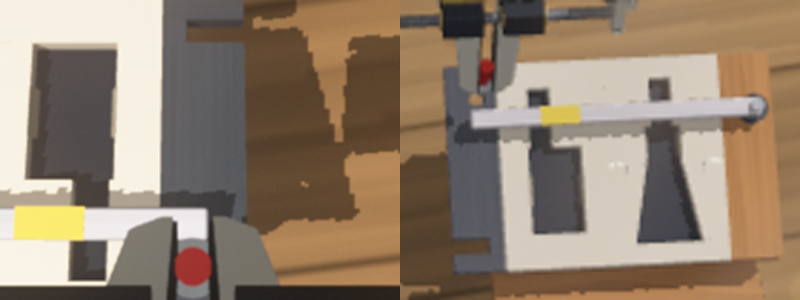

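Request:
{"fn": "drive_tool", "kwargs": {"targets": "0.0165 -0.0037 -0.009 0;0.0165 -0.0037 -0.009 0;0.0165 -0.0037 -0.009 0;0.0165 -0.0037 -0.009 0;0.0165 -0.0037 -0.009 0;0.016 -0.0036 -0.009 0;0 0 0 0;0 0 0 0"}}

```text
time_s: 5.82
position: [636.3, -26.9, 149.0]
tool_rot: [3.134, -0.22, -0.005]
force: [-0.5, -0.2, -0.2]
grip_width: 9.5
gripper_force: 30.0
```

```bash
python3 - <<'E'
from rig import bot
from tg import *
go(bot,np.array([509.2,-.5,147.8])+Rf(Y)@[-114,8,0])
w=load("w4");print(proj(w,[W(-60,96,0),W(-54,96,0),W(-66,96,0),W(-60,124,0)]))
c=snap(bot,"wrist","w5");s=snap(bot,"scene","s5");print(proj(c,[W(-60,96,0),W(-60,124,0)]),proj(s,[W(-60,96,0),W(-60,124,0)]))
g=lambda im,x,y,w,h:cv2.resize(im[y:y+h,x:x+w],(400,300),interpolation=cv2.INTER_CUBIC)
cv2.imwrite("pics/c5.png",np.hstack([g(c["pixels"],215,160,120,90),g(s["pixels"],255,170,120,90)])[...,::-1])
E
```

```text
t 5.82 pos [636.3 -26.9 149. ] yawerr -0.0006 delta [-28.5   4.3 -54.7] F [-0.5 -0.2 -0.2] w 9.5
[[270.62898803 139.5958593 ]
 [270.60424899 146.53908527]
 [270.65351873 132.71110408]
 [305.00697698 139.62422328]]
[[258.82478506 281.9284468 ]
 [296.55859615 281.93534103]] [[300.62793807 215.13905216]
 [287.80238459 215.78580937]]
```

View pics/c5.png

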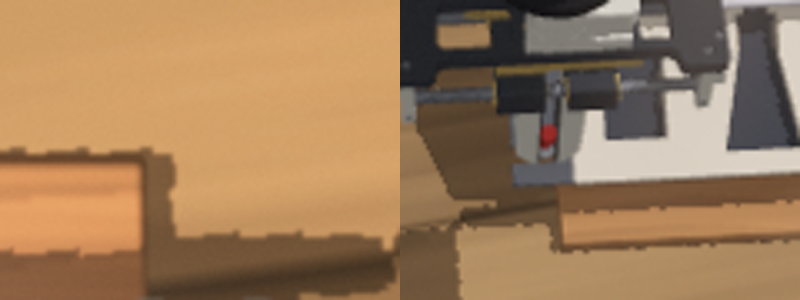

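Request:
{"fn": "drive_tool", "kwargs": {"targets": "-0.0046 0.0007 -0.0088 0;-0.0046 0.0007 -0.0088 0;-0.0046 0.0007 -0.0088 0;-0.0046 0.0007 -0.0088 0;0 0 0 0;0 0 0 0"}}

```text
time_s: 6.42
position: [618.1, -23.6, 115.8]
tool_rot: [-3.134, 0.218, 0.0]
force: [-0.7, -1.2, -0.3]
grip_width: 8.9
gripper_force: 30.0
```

Request:
{"fn": "drive_tool", "kwargs": {"targets": "-0.0023 0.0003 -0.0044 0;-0.0023 0.0003 -0.0044 0;-0.0023 0.0003 -0.0044 0;0 0 0 0"}}

```text
time_s: 6.75
position: [610.5, -22.9, 101.1]
tool_rot: [3.134, -0.219, -0.004]
force: [0.1, -0.2, -0.5]
grip_width: 9.7
gripper_force: 30.0
```

```bash
sed -i 's/552.5,92.5/552.5,93.8/' tg.py; python3 - <<'E'
from rig import bot
from tg import *
go(bot,np.array([509.2,-.5,147.8])+Rf(Y)@[-114,8,0])
E
```

```text
t 6.75 pos [610.5 -22.9 101.1] yawerr -0.0012 delta [-2.8  0.4 -6.8] F [ 0.1 -0.2 -0.5] w 9.7
```

Request:
{"fn": "drive_tool", "kwargs": {"targets": "-0.0015 0.0002 -0.003 0;-0.0012 0.0002 -0.003 0;-0.0005 0 -0.001 0;0 0 0 0;0 0 0 0"}}

```text
time_s: 7.17
position: [608.7, -22.7, 95.0]
tool_rot: [-3.134, 0.219, -0.0]
force: [-0.2, -1.0, -0.6]
grip_width: 9.2
gripper_force: 30.0
```

```bash
python3 - <<'E'
from rig import bot
from tg import *
go(bot,np.array([509.2,-.5,147.8])+Rf(Y)@[-114,8,0])
E
```

```text
t 7.17 pos [608.7 -22.7  95. ] yawerr -0.001 delta [-0.9  0.1 -0.7] F [-0.2 -1.  -0.6] w 9.2
```

Request:
{"fn": "drive_tool", "kwargs": {"targets": "-0.0008 0 -0.0014 0;0 0 0 0;0 0 0 0"}}

```text
time_s: 7.42
position: [608.4, -22.6, 94.0]
tool_rot: [-3.134, 0.219, -0.002]
force: [-0.4, -0.6, 0.0]
grip_width: 9.5
gripper_force: 30.0
```

Request:
{"fn": "drive_tool", "kwargs": {"targets": "0 0 0 0;0 0 0 0;0 0 0 0;0 0 0 0;0 0 0 0", "grip": 0.35}}

```text
time_s: 7.83
position: [607.7, -22.6, 93.5]
tool_rot: [-3.134, 0.219, 0.001]
force: [0.3, -0.4, -0.3]
grip_width: 32.2
gripper_force: 0.0
```

Request:
{"fn": "drive_tool", "kwargs": {"targets": "0.003 0 0.02 0;0.003 0 0.025 0;0.003 0 0.03 0;0 0 0.03 0;0 0 0.03 0;0 0 0 0"}}

```text
time_s: 8.33
position: [620.5, -22.7, 235.5]
tool_rot: [-3.133, 0.219, -0.021]
force: [0.9, -0.2, 0.2]
grip_width: 32.5
gripper_force: 0.0
```

```bash
python3 - <<'E'
from rig import bot
from tg import *
go(bot,W(20,-10,17)+[0,0,20])
c=snap(bot,"top","t6");s=snap(bot,"scene","s6")
for q in(c,s): print(np.round(proj(q,[W(-60,108,48),W(-60,108,4)]),1).tolist())
g=lambda im,x,y,w,h:cv2.resize(im[y:y+h,x:x+w],(400,300),interpolation=cv2.INTER_CUBIC)
cv2.imwrite("pics/c6.png",np.hstack([g(c["pixels"],190,190,120,90),g(s["pixels"],255,160,120,90)])[...,::-1])
for q in (c,s):
    h=cv2.cvtColor(q["pixels"],cv2.COLOR_RGB2HSV);m=((h[...,0]<5)|(h[...,0]>174))&(h[...,1]>190)&(h[...,2]>110)
    k,l,st,ce=cv2.connectedComponentsWithStats(m.astype(np.uint8));print([(st[i].tolist(),ce[i].round(1).tolist()) for i in range(1,k) if st[i,4]>10])
E
```

```text
t 8.33 pos [620.5 -22.7 235.5] yawerr -0.0009 delta [ -76.2  127.8 -106.1] F [ 0.9 -0.2  0.2] w 32.5
[[244.3, 220.7], [244.0, 231.5]]
[[297.1, 212.8], [295.8, 215.1]]
[]
[]
```

View pics/c6.png

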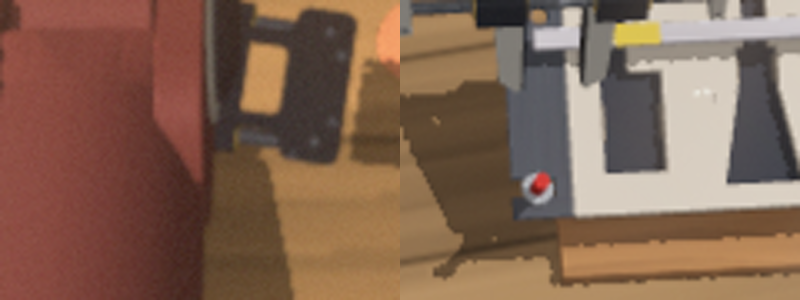

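```bash
python3 - <<'E'
from rig import bot
from tg import *
o=None
def P(th,r=90):
    d=np.array([np.sin(th),np.cos(th)]);n=np.array([np.cos(th),-np.sin(th)])
    p=np.array([35,-112])+r*d-n*(7+8.5*np.cos(th)+17.5*np.sin(th)); return W(p[0],p[1],17)+[0,0,10.7]
a=W(7,-22,17)+[0,0,10.7]
go(bot,a);print("start",a)
prev=a
for t in np.arange(0,1.61,.16):
    p=P(t);print(round(t,2),np.round(p,1),"step",np.round(p-prev,1));prev=p
E
```

```text
t 8.43 pos [617.4 -22.7 230. ] yawerr -0.0009 delta [ -60.  138. -116.] F [-0.8 -0.3 -1. ] w 33.0
start [557.36561952 115.33062102 113.99639596]
0.0 [546.4 116.9 119.9] step [-10.9   1.5   5.9]
0.16 [535.8 116.6 125.4] step [-10.6  -0.3   5.6]
0.32 [524.9 118.  131.3] step [-10.9   1.4   5.8]
0.48 [514.1 121.2 137.2] step [-10.9   3.2   6. ]
0.64 [503.4 126.3 143.2] step [-10.7   5.1   6. ]
0.8 [493.2 133.5 149.1] step [-10.2   7.2   5.9]
0.96 [483.9 142.8 154.7] step [-9.3  9.3  5.6]
1.12 [475.9 154.1 159.8] step [-8.  11.3  5.1]
1.28 [469.6 167.2 164.1] step [-6.4 13.1  4.3]
1.44 [465.2 181.9 167.5] step [-4.3 14.7  3.4]
1.6 [463.2 197.7 169.7] step [-2.  15.8  2.2]
```

Request:
{"fn": "drive_tool", "kwargs": {"targets": "-0.012 0.0276 -0.01 0;-0.012 0.0276 -0.01 0;-0.012 0.0276 -0.01 0;-0.012 0.0276 -0.01 0;-0.012 0.0276 -0.01 0;0 0 -0.022 0;0 0 -0.022 0;0 0 -0.012 0;0 0 0 0;0 0 0 0", "grip": 0}}

```text
time_s: 9.27
position: [555.5, 115.1, 121.0]
tool_rot: [3.133, -0.219, -0.006]
force: [0.3, 0.6, -0.3]
grip_width: 0.6
gripper_force: 0.0
```

```bash
python3 - <<'E'
from rig import bot
from tg import *
go(bot,W(7,-22,17)+[0,0,10.7])
E
```

```text
t 9.27 pos [555.5 115.1 121. ] yawerr -0.0011 delta [ 1.8  0.3 -7. ] F [ 0.3  0.6 -0.3] w 0.6
```

Request:
{"fn": "drive_tool", "kwargs": {"targets": "0 0 -0.006 0;-0.009 0.0015 0.005 0;-0.0106 0 0.0056 0;-0.0109 0.0014 0.0058 0;-0.0109 0.0032 0.006 0;-0.0107 0.005 0.006 0;0 0 0 0"}}

```text
time_s: 9.85
position: [502.4, 128.1, 147.1]
tool_rot: [-3.133, 0.214, 0.0]
force: [0.6, -0.4, 0.2]
grip_width: 0.4
gripper_force: 0.1
```

Request:
{"fn": "drive_tool", "kwargs": {"targets": "-0.0102 0.0072 0.0059 0;-0.0093 0.0093 0.0056 0;-0.008 0.0113 0.0051 0;-0.0064 0.0131 0.0043 0;-0.0043 0.0147 0.0034 0;-0.002 0.0158 0.0022 0;0 0 0 0;0 0 0 0"}}

```text
time_s: 10.52
position: [462.6, 199.0, 171.4]
tool_rot: [3.134, -0.214, -0.004]
force: [0.1, -0.7, 0.9]
grip_width: 0.4
gripper_force: 0.0
```

```bash
python3 - <<'E'
from rig import bot
from tg import *
go(bot,[463.2,197.7,169.7])
c=snap(bot,"scene","s7");w=snap(bot,"wrist","w7")
P=np.array([35,-112,17.])
for th in(0,1.3,1.4,1.5,1.6,1.7):
    q=[W(35+r*np.sin(th),-112+r*np.cos(th),17) for r in(0,218)]; print(th,np.round(proj(c,q),0).tolist(),np.round(proj(w,q),0).tolist())
g=lambda im,x,y,w,h:cv2.resize(im[y:y+h,x:x+w],(400,300),interpolation=cv2.INTER_CUBIC)
# bar brightness around pivot in scene: yellow mark
for n,q in(("s",c),("w",w)):
    h=cv2.cvtColor(q["pixels"],cv2.COLOR_RGB2HSV);m=(abs(h[...,0].astype(int)-26)<6)&(h[...,1]>150)&(h[...,2]>190)
    k,l,st,ce=cv2.connectedComponentsWithStats(m.astype(np.uint8));print(n,[(st[i].tolist(),ce[i].round(1).tolist()) for i in range(1,k) if st[i,4]>15])
E
```

```text
t 10.52 pos [462.6 199.  171.4] yawerr -0.0043 delta [ 0.6 -1.3 -1.7] F [ 0.1 -0.7  0.9] w 0.4
0 [[395.0, 166.0], [295.0, 171.0]] [[232.0, 103.0], [636.0, 104.0]]
1.3 [[395.0, 166.0], [361.0, 74.0]] [[232.0, 103.0], [358.0, 563.0]]
1.4 [[395.0, 166.0], [371.0, 71.0]] [[232.0, 103.0], [308.0, 576.0]]
1.5 [[395.0, 166.0], [380.0, 70.0]] [[232.0, 103.0], [256.0, 584.0]]
1.6 [[395.0, 166.0], [390.0, 69.0]] [[232.0, 103.0], [204.0, 585.0]]
1.7 [[395.0, 166.0], [400.0, 69.0]] [[232.0, 103.0], [152.0, 580.0]]
s [([183, 6, 7, 5, 25], [185.6, 7.8]), ([157, 9, 8, 5, 32], [160.3, 10.8]), ([131, 12, 8, 5, 31], [134.6, 14.2]), ([105, 16, 8, 4, 23], [108.4, 17.6]), ([79, 19, 8, 5, 32], [82.2, 20.8]), ([52, 22, 8, 5, 32], [55.7, 24.1])]
w []
```

```bash
python3 - <<'E'
from tg import *
w=load("w7")["pixels"];h=cv2.cvtColor(w,cv2.COLOR_RGB2HSV)
for v in(103,120,140,160,180,200,220,240): print(v,[tuple(int(a) for a in w[v,u]) for u in range(190,320,10)])
c=load("s7")["pixels"]
print("bar row scene")
for v in(155,145,135,120,105): print(v,[tuple(int(a) for a in c[v,u]) for u in range(370,412,3)])
E
```

```text
103 [(168, 125, 83), (169, 126, 83), (173, 130, 87), (99, 95, 97), (204, 203, 203), (171, 170, 168), (91, 81, 78), (137, 96, 66), (142, 99, 70), (238, 217, 182), (248, 241, 228), (248, 242, 228), (248, 242, 228)]
120 [(176, 132, 88), (175, 132, 88), (178, 132, 90), (214, 151, 105), (241, 237, 237), (235, 231, 231), (77, 68, 65), (137, 95, 69), (209, 145, 96), (238, 217, 182), (248, 242, 228), (248, 242, 228), (248, 242, 229)]
140 [(167, 126, 83), (171, 127, 86), (186, 135, 91), (234, 219, 211), (243, 239, 239), (236, 232, 232), (136, 96, 70), (134, 95, 69), (221, 157, 104), (238, 216, 183), (248, 242, 229), (248, 242, 229), (248, 241, 229)]
160 [(184, 139, 92), (183, 137, 93), (215, 151, 99), (243, 240, 241), (243, 239, 240), (236, 231, 232), (133, 94, 68), (133, 94, 68), (221, 156, 103), (237, 216, 182), (248, 242, 228), (248, 242, 228), (248, 242, 229)]
180 [(177, 134, 89), (179, 135, 91), (220, 153, 100), (242, 239, 239), (242, 238, 240), (214, 205, 206), (129, 90, 64), (128, 90, 64), (138, 96, 67), (156, 132, 109), (176, 161, 142), (176, 162, 142), (176, 162, 142)]
200 [(178, 134
[... 1071 characters left out ...]
9), (165, 130, 89), (168, 132, 92)]
135 [(157, 125, 90), (157, 125, 90), (157, 125, 89), (158, 126, 89), (158, 126, 88), (160, 127, 90), (161, 128, 90), (130, 125, 127), (136, 131, 134), (173, 145, 116), (171, 136, 94), (173, 137, 96), (173, 138, 95), (172, 135, 95)]
120 [(160, 127, 91), (160, 129, 92), (108, 100, 92), (126, 120, 111), (125, 119, 111), (84, 77, 70), (124, 119, 111), (126, 121, 115), (134, 129, 131), (162, 129, 89), (162, 128, 90), (162, 128, 89), (162, 128, 89), (164, 129, 90)]
105 [(93, 84, 79), (89, 80, 75), (96, 87, 81), (72, 60, 53), (69, 58, 51), (67, 57, 51), (62, 52, 47), (61, 53, 46), (55, 47, 44), (54, 47, 46), (49, 44, 44), (45, 41, 41), (52, 45, 43), (59, 58, 59)]
```

Request:
{"fn": "drive_tool", "kwargs": {"targets": "0 -0.02 0.01 0;0 -0.03 0.025 0;0 -0.03 0.025 0;0.004 -0.035 0.015 0;0.004 -0.035 0.015 0;0.004 -0.037 0.012 0;0.004 -0.037 0.01 0;0.004 -0.037 0 0;0.004 -0.037 0 0;0.004 -0.037 0 0"}}

```text
time_s: 11.45
position: [491.4, -139.8, 283.6]
tool_rot: [-3.134, 0.222, 0.002]
force: [1.0, -0.5, 0.7]
grip_width: 0.5
gripper_force: 0.0
```

```bash
python3 - <<'E'
from tg import *
from rig import bot
go(bot,[505,-390,250])
for n,gb,pb in(("top0",(325,245,380,300),(398,230,432,300)),("scene0",(160,190,215,240),(105,200,145,260)),("w1",(175,140,265,215),(295,90,355,205))):
    c=load(n);im=cv2.cvtColor(c["pixels"],cv2.COLOR_RGB2HSV).astype(int)
    def pts(m,b):
        k=np.zeros(m.shape,np.uint8);k[b[1]:b[3],b[0]:b[2]]=m[b[1]:b[3],b[0]:b[2]];return k
    H,S,V=im[...,0],im[...,1],im[...,2]
    d=pts((V<75),gb);d=cv2.morphologyEx(d,cv2.MORPH_OPEN,np.ones((2,2)))if 0 else d
    k,l,st,ce=cv2.connectedComponentsWithStats(d,connectivity=8);i=1+st[1:,4].argmax()
    P=onz(c,np.argwhere(l==i)[:,::-1],14)[:,:2].astype(np.float32);r=cv2.minAreaRect(P);print(n,"gauge body",np.round(r[0],1),np.round(r[1],1),round(r[2],1))
    g=pts((S<60)&(V>70),gb);k,l,st,ce=cv2.connectedComponentsWithStats(g,connectivity=8)
    for i in range(1,k):
        if st[i,4]>60:
            P=onz(c,np.argwhere(l==i)[:,::-1],16)[:,:2].astype(np.float32);r=cv2.minAreaRect(P);print("   grey",st[i,4],np.round(r[0],1),np.round(r[1],1),round(r[2],1))
    b=pts((H>100)&(H<130)&(S>120),pb);k,l,st,ce=cv2.connectedComponentsWithStats(b,connectivity=8)
    for i in range(1,k):
        if st[i,4]>40:
            P=onz(c,np.argwhere(l==i)[:,::-1],12)[:,:2];v=np.linalg.svd(P-P.mean(0),full_matrices=False)[2][0];a=(P-P.mean(0))@v;print("   blue",np.round(P.mean(0),1),"ends",np.round(P.mean(0)+v*a.min(),1),np.round(P.mean(0)+v*a.max(),1))
    g=pts((S<70)&(V>70),pb);k,l,st,ce=cv2.connectedComponentsWithStats(g,connectivity=8);i=1+st[1:,4].argmax()
    P=onz(c,np.argwhere(l==i)[:,::-1],16)[:,:2];v=np.linalg.svd(P-P.mean(0),full_matrices=False)[2][0];a=(P-P.mean(0))@v
    print("   steel",np.round(P.mean(0),1),"ends",np.round(P.mean(0)+v*a.min(),1),np.round(P.mean(0)+v*a.max(),1), "ang",np.arctan(v[1]/v[0]).round(3))
E
```

```text
t 11.45 pos [ 491.4 -139.8  283.6] yawerr 0.001 delta [  13.6 -250.2  -33.6] F [ 1.  -0.5  0.7] w 0.5
top0 gauge body [ 516.2 -239.1] [62.6 37.5] 37.1
   grey 271 [ 514.7 -239.3] [54.5 29.2] 35.7
   grey 163 [ 478.7 -279. ] [48.4 15.8] 37.0
   blue [ 550.9 -410. ] ends [ 581.7 -412.1] [ 521.7 -408. ]
   blue [ 548.1 -383.6] ends [ 577.2 -373.4] [ 519.  -393.7]
   steel [ 494.2 -403.4] ends [ 526.7 -398.3] [ 458.5 -409.1] ang 0.157
scene0 gauge body [ 521.  -240.5] [67.5 41.3] 37.2
   grey 139 [ 481.9 -281.9] [49.8 18.7] 37.1
   grey 158 [ 521.1 -236.6] [36.5 26.4] 36.5
   blue [ 551.3 -384.9] ends [ 518.9 -396.5] [ 583.2 -373.5]
   blue [ 555.5 -411.9] ends [ 521.9 -410.1] [ 588.1 -413.7]
   steel [ 499.2 -406.4] ends [ 458.9 -409.6] [ 546.9 -402.7] ang 0.078
w1 gauge body [ 519.8 -256.5] [65.8 28.2] 9.9
   grey 1483 [ 498.3 -257. ] [108.7  34.8] 40.2
   blue [ 553.3 -413.3] ends [ 584.  -415.4] [ 522.4 -411.1]
   blue [ 549.5 -386.1] ends [ 578.5 -376.1] [ 519.8 -396.4]
   steel [ 496.4 -406.9] ends [ 527.5 -402.4] [ 458.4 -412.4] ang 0.143
```

Request:
{"fn": "drive_tool", "kwargs": {"targets": "0.002 -0.029 -0.012 0.01;0.002 -0.029 -0.012 0.01;0.002 -0.029 -0.012 0.01;0.002 -0.029 -0.012 0.01;0.002 -0.029 -0.012 0.01;0.002 -0.029 -0.012 0.01;0.002 -0.029 -0.012 0.01;0.002 -0.029 -0.012 0.01;0.002 -0.029 -0.012 0.009;0 0 0 0", "grip": 0.5}}

```text
time_s: 12.28
position: [505.2, -405.8, 171.7]
tool_rot: [3.133, 0.204, -0.012]
force: [-0.7, -0.5, -0.6]
grip_width: 46.5
gripper_force: 0.0
```

Request:
{"fn": "drive_tool", "kwargs": {"targets": "0 0 -0.02 0;0 0 -0.02 0;0 0 0 0;0 0 0 0"}}

```text
time_s: 12.62
position: [509.2, -397.5, 134.5]
tool_rot: [-3.131, -0.218, 0.005]
force: [-0.9, -0.3, 0.5]
grip_width: 46.5
gripper_force: 0.0
```

```bash
python3 - <<'E'
from rig import bot
import tg; from tg import *
tg.Y=3.281
go(bot,[508.3,-402.4,32]); w=snap(bot,"wrist","w8")
print("proj origin,tip,rear",np.round(proj(w,[[508.3,-402.4,16],[458.8,-409.4,10],[582.6,-391.9,10]]),1).tolist())
h=cv2.cvtColor(w["pixels"],cv2.COLOR_RGB2HSV).astype(int)
b=((h[...,0]>100)&(h[...,0]<130)&(h[...,1]>120)).astype(np.uint8);k,l,st,ce=cv2.connectedComponentsWithStats(b)
for i in range(1,k):
    if st[i,4]>150:
        P=np.argwhere(l==i)[:,::-1];v=np.linalg.svd(P-P.mean(0),full_matrices=False)[2][0];a=(P-P.mean(0))@v;print(st[i].tolist(),np.round(P.mean(0)+v*a.min(),1),np.round(P.mean(0)+v*a.max(),1))
E
```

```text
t 12.62 pos [ 509.2 -397.5  134.5] yawerr 0.0001 delta [  -0.9   -4.9 -102.5] F [-0.9 -0.3  0.5] w 46.5
proj origin,tip,rear [[279.8, 212.8], [279.6, 268.2], [280.0, 112.5]]
[254, 114, 26, 84, 921] [257.8 114. ] [274.7 197.5]
[289, 115, 28, 83, 967] [311.8 114.7] [293.2 197.5]
```

View pics/w8.png

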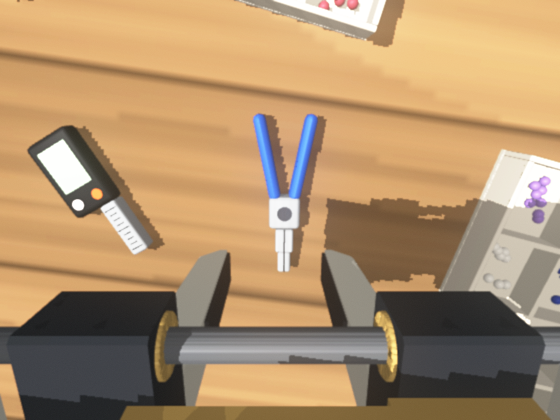

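Request:
{"fn": "drive_tool", "kwargs": {"targets": "-0.001 -0.006 -0.03 0;0 0 -0.03 0;0 0 -0.025 0;0 0 -0.011 0;0 0 0 0;0 0 0 0;0 0 0 0"}}

```text
time_s: 13.25
position: [511.0, -405.1, 41.9]
tool_rot: [3.131, 0.22, 0.005]
force: [0.2, -0.4, 0.7]
grip_width: 46.9
gripper_force: 0.0
```

```bash
python3 - <<'E'
from rig import bot
import tg; from tg import *
tg.Y=3.281
go(bot,[508.3,-403.5,32])
E
```

```text
t 13.25 pos [ 511.  -405.1   41.9] yawerr -0.0007 delta [-2.7  1.6 -9.9] F [ 0.2 -0.4  0.7] w 46.9
```

Request:
{"fn": "drive_tool", "kwargs": {"targets": "-0.002 0.001 -0.006 0;0 0 -0.004 0;0 0 0 0;0 0 0 0"}}

```text
time_s: 13.58
position: [507.4, -403.1, 29.6]
tool_rot: [-3.134, -0.22, 0.0]
force: [-0.1, 0.5, 0.1]
grip_width: 46.5
gripper_force: 0.0
```

Request:
{"fn": "drive_tool", "kwargs": {"targets": "0 0 0 0;0 0 0 0;0 0 0 0;0 0 0 0;0 0 0 0", "grip": 0}}

```text
time_s: 14.0
position: [507.6, -403.3, 29.6]
tool_rot: [3.134, 0.22, 0.0]
force: [-0.0, -0.6, -0.0]
grip_width: 23.3
gripper_force: 30.0
```

```bash
python3 - <<'E'
from rig import bot
import tg; from tg import *
tg.Y=3.281
go(bot,[508.3,-403.5,32]);print(bot.get_obs()["gripper_force"])
E
```

```text
t 14.0 pos [ 507.6 -403.3   29.6] yawerr -0.0007 delta [ 0.7 -0.2  2.4] F [-0.  -0.6 -0. ] w 23.3
29.99300390481949
```

Request:
{"fn": "drive_tool", "kwargs": {"targets": "0 0 0 0;0 0 0.003 0;0 0 0 0;0 0 0 0", "grip": 0.35}}

```text
time_s: 14.33
position: [507.7, -403.2, 32.8]
tool_rot: [3.134, 0.22, 0.001]
force: [-0.7, 0.6, 0.1]
grip_width: 32.3
gripper_force: 0.0
```

Request:
{"fn": "drive_tool", "kwargs": {"targets": "0 0 0 0;0 0 0 0;0 0 0 0;0 0 0 0", "grip": 0}}

```text
time_s: 14.67
position: [507.5, -403.1, 32.5]
tool_rot: [-3.134, -0.22, 0.0]
force: [-0.3, -0.3, -0.0]
grip_width: 23.3
gripper_force: 30.0
```

```bash
python3 - <<'E'
from rig import bot
import tg; from tg import *
tg.Y=3.281
go(bot,[508.3,-403.5,32]);print(bot.get_obs()["gripper_force"])
tg.Y=3.001
# press point: origin of pliers above foam centre y=2, x=-10, underside z=15 clear ; flat tool: jaw tip lowest relative
print("hover",W(-10,0,0),"final home",W(12,-42,-9))
E
```

```text
t 14.67 pos [ 507.5 -403.1   32.5] yawerr -0.0006 delta [ 0.8 -0.4 -0.5] F [-0.3 -0.3 -0. ] w 23.3
29.997936487197876
hover [561.24232026  92.56273116  80.30521542] final home [543.71105784 137.46240563  82.68724616]
```

Request:
{"fn": "drive_tool", "kwargs": {"targets": "0 0 0.01 0;0 0 0.02 0;0 0 0.03 0;0.003 0.01 0.035 0;0.003 0.02 0.03 0;0.003 0.03 0.025 0;0.003 0.036 0.015 0;0.003 0.036 0.005 0;0.003 0.036 0 -0.01;0.003 0.036 0 -0.01"}}

```text
time_s: 15.5
position: [528.5, -197.5, 204.0]
tool_rot: [3.139, 0.118, 0.003]
force: [0.5, -0.1, -1.6]
grip_width: 23.7
gripper_force: 30.0
```

Request:
{"fn": "drive_tool", "kwargs": {"targets": "0.003 0.036 0 -0.01;0.003 0.036 0 -0.01;0.003 0.036 0 -0.01;0.003 0.036 0 -0.01;0.003 0.036 0 -0.01;0.003 0.036 0 -0.01;0.003 0.034 0 -0.009;0 0.02 0 0;0 0 0 0;0 0 0 0"}}

```text
time_s: 16.33
position: [549.1, 72.4, 202.8]
tool_rot: [-3.134, 0.213, 0.0]
force: [0.5, 0.4, -0.8]
grip_width: 23.1
gripper_force: 30.0
```

```bash
python3 - <<'E'
from rig import bot
from tg import *
go(bot,W(-4.3,2.7,13.3)+[0,0,19.2])
E
```

```text
t 16.33 pos [549.1  72.4 202.8] yawerr -0.0048 delta [ 12.9  17.3 -88.9] F [ 0.5  0.4 -0.8] w 23.1
```

Request:
{"fn": "drive_tool", "kwargs": {"targets": "0.0065 0.0087 -0.018 0.0015;0.0065 0.0087 -0.018 0;0 0 -0.018 0;0 0 -0.003 0;0 0 0 0;0 0 0 0"}}

```text
time_s: 16.83
position: [562.9, 86.4, 146.3]
tool_rot: [3.133, -0.216, 0.001]
force: [-0.4, 0.0, -1.1]
grip_width: 23.4
gripper_force: 30.0
```

Request:
{"fn": "drive_tool", "kwargs": {"targets": "0 0 -0.003 0;0 0 -0.003 0;0 0 -0.003 0;0 0 -0.003 0;0 0 0 0"}}

```text
time_s: 17.25
position: [563.8, 88.1, 134.1]
tool_rot: [-3.134, 0.212, -0.005]
force: [2.2, -1.1, 3.4]
grip_width: 23.3
gripper_force: 30.0
```

```bash
python3 - <<'E'
from rig import bot
from tg import *
go(bot,W(-4.3,2.7,13.3)+[0,0,19.2])
E
```

```text
t 17.25 pos [563.8  88.1 134.1] yawerr -0.0055 delta [ -1.7   1.7 -20.2] F [ 2.2 -1.1  3.4] w 23.3
```

Request:
{"fn": "drive_tool", "kwargs": {"targets": "-0.0005 0.0005 -0.003 0;-0.0005 0.0005 -0.003 0;-0.0005 0.0005 -0.003 0;0 0 0 0"}}

```text
time_s: 17.58
position: [563.5, 88.9, 124.8]
tool_rot: [3.134, -0.212, 0.009]
force: [4.6, -1.8, 3.3]
grip_width: 23.6
gripper_force: 30.0
```

Request:
{"fn": "drive_tool", "kwargs": {"targets": "0 0 -0.003 0;0 0 -0.003 0;0 0 -0.002 0;0 0 0 0;0 0 0 0"}}

```text
time_s: 18.0
position: [561.9, 89.2, 116.3]
tool_rot: [3.134, -0.212, 0.003]
force: [4.4, -2.5, 1.4]
grip_width: 24.0
gripper_force: 30.0
```

```bash
python3 - <<'E'
from rig import bot
from tg import *
go(bot,W(-4.3,2.7,13.3)+[0,0,19.2]);print(bot.get_obs()["torque"])
E
```

```text
t 18.0 pos [561.9  89.2 116.3] yawerr -0.0053 delta [ 0.2  0.5 -2.4] F [ 4.4 -2.5  1.4] w 24.0
[-0.40961496 -0.84692558  0.11407619]
```

Request:
{"fn": "drive_tool", "kwargs": {"targets": "0 0 -0.0015 0;0 0 -0.001 0;0 0 0 0;0 0 0 0"}}

```text
time_s: 18.33
position: [561.4, 89.3, 114.3]
tool_rot: [3.134, -0.212, 0.001]
force: [3.5, -3.1, 5.3]
grip_width: 23.5
gripper_force: 30.0
```

Request:
{"fn": "drive_tool", "kwargs": {"targets": "0 0 -0.001 0;0 0 -0.001 0;0 0 0 0;0 0 0 0"}}

```text
time_s: 18.67
position: [561.4, 89.2, 114.1]
tool_rot: [3.134, -0.213, 0.002]
force: [0.0, -3.5, 15.5]
grip_width: 23.1
gripper_force: 30.0
```

```bash
python3 - <<'E'
from rig import bot
from tg import *
go(bot,W(-4.3,2.7,13.3)+[0,0,19.2]);w=snap(bot,"wrist","w9");s=snap(bot,"scene","s9")
E
```

```text
t 18.67 pos [561.4  89.2 114.1] yawerr -0.0051 delta [ 0.7  0.5 -0.2] F [ 0.  -3.5 15.5] w 23.1
```

Request:
{"fn": "drive_tool", "kwargs": {"targets": "0.0037 -0.0005 0.0071 0;0.0037 -0.0005 0.0071 0;0 0 0 0"}}

```text
time_s: 19.02
position: [567.8, 89.9, 126.4]
tool_rot: [-3.133, 0.21, 0.003]
force: [-1.0, -0.2, -0.9]
grip_width: 23.5
gripper_force: 30.0
```

```bash
cat >> tg.py <<'E'
def onf(c,uv,h):
    d=ray(c,uv)@Rf(Y); o=Rf(Y).T@(c["xyz"]-O); return (o+d*((h-o[2])/d[:,2])[:,None])[:,:2]
E
python3 - <<'E'
from rig import bot
from tg import *
go(bot,W(12.7,-42,13.3+16)+[0,0,19.2]);snap(bot,"wrist","w10");snap(bot,"scene","s10")
for n,z in(("w9",0),("w10",16),("s9",0),("s10",16)):
    c=load(n);h=cv2.cvtColor(c["pixels"],cv2.COLOR_RGB2HSV).astype(int);print(n)
    b=((h[...,0]>100)&(h[...,0]<130)&(h[...,1]>120)).astype(np.uint8);k,l,st,ce=cv2.connectedComponentsWithStats(b)
    for i in range(1,k):
        if st[i,4]>40:
            q=onf(c,np.argwhere(l==i)[:,::-1],10+z)
            if abs(q).max()>150: continue
            v=np.linalg.svd(q-q.mean(0),full_matrices=False)[2][0];a=(q-q.mean(0))@v
            print(" blue",st[i].tolist(),np.round(q.mean(0)+v*a.min(),1),np.round(q.mean(0)+v*a.max(),1))
    # dark pocket floors; report in foam plane z=0
    d=((h[...,2]<115)&(h[...,1]<110)).astype(np.uint8);k,l,st,ce=cv2.connectedComponentsWithStats(d)
    for i in range(1,k):
        if st[i,4]>150:
            q=onf(c,np.argwhere(l==i)[:,::-1],0)
            if abs(q).max()<140: print(" dark",st[i].tolist(),"x",np.round(np.percentile(q[:,0],[0,2,98,100]),1),"y",np.round(np.percentile(q[:,1],[0,2,98,100]),1))
E
```

```text
t 19.02 pos [567.8  89.9 126.4] yawerr -0.0064 delta [-6.9 45.2  9.7] F [-1.  -0.2 -0.9] w 23.5
w9
 blue [283, 127, 33, 112, 1659] [-82.  24.] [-18.9  12.5]
 blue [232, 128, 36, 112, 1651] [-81.2 -16.6] [-18.7  -2.7]
 dark [264, 251, 24, 25, 485] x [-13.4 -12.8  -0.9  -0.4] y [-1.2 -1.1 10.8 11.4]
w10
 blue [283, 125, 34, 114, 1717] [-81.7  22.4] [-18.4  10.9]
 blue [232, 126, 36, 113, 1654] [-80.8 -18.1] [-18.2  -4.2]
 dark [264, 251, 24, 25, 485] x [-14.3 -13.7  -1.   -0.4] y [-3.1 -2.7  9.7 10.3]
s9
 blue [335, 194, 6, 29, 93] [-19.1  11.4] [-79.9  23. ]
 blue [345, 194, 11, 27, 101] [-20.   -3.6] [-77.6 -16.9]
s10
 blue [336, 193, 7, 29, 101] [-19.3  10.5] [-79.6  21.3]
 blue [347, 192, 10, 29, 109] [-18.5  -4.2] [-78.7 -18.5]
```

```bash
cat > scan.py <<'E'
from tg import *
def prof(c,P,h=0):
    uv=proj(c,P@Rf(Y).T+O).astype(np.float32)
    g=cv2.GaussianBlur(cv2.cvtColor(c["pixels"],cv2.COLOR_RGB2GRAY).astype(np.float32),(3,3),0)
    return cv2.remap(g,uv[:,None,0].copy(),uv[:,None,1].copy(),cv2.INTER_LINEAR)[:,0]
def edges(c,fixed,val,lo,hi,th=100):
    s=np.arange(lo,hi,.25);P=np.zeros((len(s),3));P[:,fixed]=val;P[:,1-fixed]=s
    v=prof(c,P);dv=np.convolve(v,np.r_[np.ones(4),-np.ones(4)]/4,'same')
    return [(round(float(s[i]),1),int(dv[i])) for i in range(4,len(s)-4) if abs(dv[i])>25 and abs(dv[i])==abs(dv[i-4:i+5]).max()]
if __name__=="__main__":
    for n in("w9","s9"):
        c=load(n)
        for x in(-72,-60,-50,-40,-30,-20): print(n,"x",x,edges(c,0,x,-95,130))
        for y in(-60,-45,-40,-30,30,40,55): print(n,"y",y,edges(c,1,y,-90,0))
E
python3 scan.py
```

```text
w9 x -72 [(-86.5, 37), (-19.0, -60), (-9.2, 41), (3.0, 43), (17.8, -67), (27.5, 38), (36.2, 42), (86.5, -74), (105.2, 41), (115.0, -50)]
w9 x -60 [(-86.5, 38), (-65.0, -73), (-16.2, 27), (-6.8, 43), (5.5, 34), (15.5, -69), (25.2, 38), (34.2, 44), (86.5, -75), (100.0, 39), (108.8, -36), (115.5, 37), (121.5, -65)]
w9 x -50 [(-86.5, 37), (-63.0, -72), (-17.2, 90), (-14.2, -87), (-4.5, 44), (13.5, -46), (65.0, 27), (86.2, -38)]
w9 x -40 [(-86.5, 38), (-61.0, -71), (-19.2, 92), (-12.0, -91), (-2.5, 47), (11.8, -48), (21.5, 44), (23.5, -53), (62.2, 25), (65.0, 28), (86.5, -51)]
w9 x -30 [(-86.5, 40), (-59.0, -72), (-56.8, -25), (-21.2, 92), (-10.5, -68), (-0.2, 48), (10.0, -49), (19.8, 48), (23.0, -37), (65.2, 36), (86.2, -49)]
w9 x -20 [(-86.5, 41), (-57.2, -75), (-23.0, 92), (-13.2, -44), (-8.0, -43), (17.8, 41), (23.0, -40), (65.2, 38), (86.2, -52)]
w9 y -60 [(-84.2, -37), (-81.8, 69), (-66.0, -33), (-63.5, -50)]
w9 y -45 [(-84.2, -35), (-81.8, 67), (-66.0, -32), (-63.2, -51)]
w9 y -40 [(-85.0, -34), (-81.8, 67), (-66.0, -32), (-63.2, -51)]
w9 y -30 [(-84.5, -36), (-81.8, 71), (-66.0, -32), (-63.0, -51)]
w9 y 30 [(-84.8, -34), (-81.5, 27), (-52.5, -29), (-11.8, 36)]
w9 y 40 [(-86.0, -33), (-81.8, 69), (-55.2, -52), (-52.5, -29)]
w9 y 55 [(-84.2, -31), (-81.8, 67), (-55.5, -58), (-52.5, -30)]
s9 x -72 []
s9 x -60 [(-65.2, -26)]
s9 x -50 [(-63.0, -26)]
s9 x -40 [(-61.5, -27)]
s9 x -30 [(-59.8, -26), (-22.8, 26)]
s9 x -20 [(-58.5, -25), (-57.0, -25)]
s9 y -60 [(-64.2, -29)]
s9 y -45 [(-65.8, -25)]
s9 y -40 [(-65.5, -26)]
s9 y -30 [(-65.0, -29)]
s9 y 30 []
s9 y 40 [(-55.0, -26)]
s9 y 55 [(-54.2, -31)]
```

Request:
{"fn": "drive_tool", "kwargs": {"targets": "-0.0023 0.015 0.0033 -0.003;-0.0023 0.015 0.0033 -0.003;-0.0023 0.015 0.0033 0;0 0 0 0;0 0 0 0;0 0 0 0"}}

```text
time_s: 19.62
position: [560.9, 132.5, 135.4]
tool_rot: [3.131, -0.242, -0.003]
force: [0.4, -0.3, -1.6]
grip_width: 23.7
gripper_force: 30.0
```

```bash
cat > blue.py <<'E'
from rig import bot
from tg import *
def blue(c,z):
    h=cv2.cvtColor(c["pixels"],cv2.COLOR_RGB2HSV).astype(int);b=((h[...,0]>100)&(h[...,0]<130)&(h[...,1]>120)).astype(np.uint8);k,l,st,ce=cv2.connectedComponentsWithStats(b);E=[]
    for i in range(1,k):
        if st[i,4]>40:
            q=onf(c,np.argwhere(l==i)[:,::-1],10+z)
            if abs(q).max()>150: continue
            v=np.linalg.svd(q-q.mean(0),full_matrices=False)[2][0];v*=np.sign(v[0]);a=(q-q.mean(0))@v;E.append([q.mean(0)+v*a.min(),q.mean(0)+v*a.max()])
    E=np.array(E);m=E.mean(0);print("n",len(E),"rear",np.round(m[0],1),"front",np.round(m[1],1),"yaw",np.round((m[1]-m[0])[1]/(m[1]-m[0])[0],4))
E
python3 - <<'E'
from blue import *
go(bot,W(12.7,-42,13.3+16)+[0,0,19.2])
blue(snap(bot,"wrist","w11"),16);blue(snap(bot,"scene","s11"),16)
E
```

```text
t 19.62 pos [560.9 132.5 135.4] yawerr 0.0139 delta [-0.   2.5  0.7] F [ 0.4 -0.3 -1.6] w 23.7
n 2 rear [-66.6 -37.6] front [ -3.2 -37.5] yaw 0.0018
n 2 rear [-64.4 -37.9] front [ -3.3 -38.1] yaw -0.0031
```

Request:
{"fn": "drive_tool", "kwargs": {"targets": "-0.0005 0.0026 0.0005 0;0 0 0 0;-0.0019 0.0003 -0.0035 0;-0.0019 0.0003 -0.0035 0;-0.0019 0.0003 -0.0035 0;0 0 0 0;0 0 0 0"}}

```text
time_s: 20.3
position: [554.9, 137.3, 125.7]
tool_rot: [3.132, -0.241, -0.001]
force: [0.3, -0.3, -1.4]
grip_width: 23.7
gripper_force: 30.0
```

```bash
python3 - <<'E'
from blue import *
go(bot,W(13,-42,13.3-5)+[0,0,19.2])
blue(snap(bot,"wrist","w12"),4);blue(snap(bot,"scene","s12"),4)
E
```

```text
t 20.3 pos [554.9 137.3 125.7] yawerr 0.0129 delta [-4.  -0.8 -8.1] F [ 0.3 -0.3 -1.4] w 23.7
n 2 rear [-65.3 -41.6] front [ -1.9 -41.2] yaw 0.0065
n 2 rear [-63.  -42.5] front [ -1.8 -42.6] yaw -0.0025
```

Request:
{"fn": "drive_tool", "kwargs": {"targets": "0 -0.0012 0 0;0 0 0 0;-0.0013 0.0002 -0.0025 0;-0.0009 0.0001 -0.0018 0;0 0 0 0;0 0 0 0"}}

```text
time_s: 20.9
position: [552.9, 136.4, 121.6]
tool_rot: [3.132, -0.241, -0.001]
force: [0.5, -0.3, -0.9]
grip_width: 23.8
gripper_force: 30.0
```

```bash
python3 - <<'E'
from blue import *
go(bot,W(12.7,-42,13.3-5)+[0,0,19.2])
o=bot.get_obs();print("tool foam est",np.round(Rf(Y).T@(o["position"]-[0,0,19.2]-O)-[.7,0,13.3],2))
blue(snap(bot,"wrist","w13"),-1)
E
```

```text
t 20.9 pos [552.9 136.4 121.6] yawerr 0.013 delta [-1.8  0.  -4.1] F [ 0.5 -0.3 -0.9] w 23.8
tool foam est [ 12.41 -42.21  -0.53]
n 2 rear [-65.8 -40.6] front [ -2.3 -40.1] yaw 0.0083
```

Request:
{"fn": "drive_tool", "kwargs": {"targets": "-0.0009 0.0001 -0.0018 0;-0.0009 0.0001 -0.0018 0;0 0 0 0;0 0 0 0"}}

```text
time_s: 21.28
position: [551.1, 136.5, 118.1]
tool_rot: [3.132, -0.241, -0.001]
force: [0.4, 0.0, -0.9]
grip_width: 23.5
gripper_force: 30.0
```

Request:
{"fn": "drive_tool", "kwargs": {"targets": "-0.0005 0 -0.0009 0;-0.0005 0 -0.0009 0;0 0 0 0;0 0 0 0"}}

```text
time_s: 21.62
position: [551.0, 136.5, 117.0]
tool_rot: [-3.132, 0.241, -0.003]
force: [0.3, -0.1, 2.6]
grip_width: 23.8
gripper_force: 30.7
```

```bash
cat >> tg.py <<'E'
def tool(bot,gx=.7):
    o=bot.get_obs();print("tool foam est",np.round(Rf(Y).T@(o["position"]-[0,0,19.2]-O)-[gx,0,13.3],2),"F foam",np.round(Rf(Y).T@o["force"],1))
E
python3 -c "
from blue import *
go(bot,W(12.7,-42,13.3-5)+[0,0,19.2]);tool(bot)"
```

```text
t 21.62 pos [551.  136.5 117. ] yawerr 0.0133 delta [ 0.2 -0.1  0.5] F [ 0.3 -0.1  2.6] w 23.8
tool foam est [ 11.9  -42.04  -5.54] F foam [1.  0.  2.4]
```

Request:
{"fn": "drive_tool", "kwargs": {"targets": "0 0 0 0;0 0 0 0;0 0 0 0;0 0 0.015 0;0 0 0.015 0;0 0 0 0;0 0 0 0", "grip": 0.4}}

```text
time_s: 22.2
position: [550.1, 136.5, 146.4]
tool_rot: [-3.132, 0.241, -0.0]
force: [-0.3, -0.2, 0.0]
grip_width: 37.3
gripper_force: 0.0
```

Request:
{"fn": "drive_tool", "kwargs": {"targets": "0 0 0 0;0 0 0 0;0 0 0 0;0 0 0 0", "grip": 0}}

```text
time_s: 22.53
position: [549.9, 136.5, 145.7]
tool_rot: [3.132, -0.241, -0.002]
force: [1.7, -0.1, -0.8]
grip_width: 15.0
gripper_force: 0.0
```

```bash
python3 - <<'E'
from blue import *
blue(snap(bot,"wrist","w14"),-5);blue(snap(bot,"scene","s14"),-5)
go(bot,W(5.4,-42,20.5)+[0,0,22]);print("press vec end",W(5.4,-42,10.5)+[0,0,22])
E
```

```text
n 2 rear [-64.8 -40.6] front [ -3.9 -40.3] yaw 0.0047
n 2 rear [-64.6 -40.5] front [ -3.2 -41.2] yaw -0.0116
t 22.63 pos [550.1 136.5 146. ] yawerr 0.0131 delta [ 13.1  -1.8 -18.4] F [ 0.3 -0.7 -0.6] w 7.3
press vec end [558.54548955 135.36294238 118.8060949 ]
```

Request:
{"fn": "drive_tool", "kwargs": {"targets": "0.007 -0.001 -0.004 0;0.006 -0.001 -0.006 0;0 0 -0.007 0;0 0 0 0;0 0 0 0"}}

```text
time_s: 23.05
position: [562.8, 134.3, 128.4]
tool_rot: [3.132, -0.242, -0.003]
force: [0.2, 0.1, -0.2]
grip_width: 0.7
gripper_force: 0.0
```

Request:
{"fn": "drive_tool", "kwargs": {"targets": "-0.0014 0.0002 -0.0026 0;-0.0009 0.0001 -0.0018 0;0 0 0 0"}}

```text
time_s: 23.3
position: [560.3, 135.0, 124.7]
tool_rot: [3.132, -0.241, -0.002]
force: [-0.7, 0.2, 0.2]
grip_width: 0.5
gripper_force: 0.0
```

```bash
python3 -c "
from blue import *
go(bot,W(5.4,-42,10.5)+[0,0,22]);tool(bot)"
```

```text
t 23.3 pos [560.3 135.  124.7] yawerr 0.0128 delta [-1.8  0.4 -5.9] F [-0.7  0.2  0.2] w 0.5
tool foam est [  7.18 -41.88   5.72] F foam [ 0.7 -0.1 -0.2]
```

Request:
{"fn": "drive_tool", "kwargs": {"targets": "-0.0009 0.0001 -0.0018 0;-0.0005 0 -0.0009 0;0 0 0 0"}}

```text
time_s: 23.55
position: [560.0, 135.2, 123.0]
tool_rot: [-3.132, 0.241, -0.002]
force: [-0.4, -0.7, 2.2]
grip_width: 0.2
gripper_force: 1.4
```

Request:
{"fn": "drive_tool", "kwargs": {"targets": "-0.0005 0 -0.0009 0;-0.0005 0 -0.0009 0;0 0 0 0"}}

```text
time_s: 23.8
position: [559.2, 135.3, 121.6]
tool_rot: [-3.131, 0.241, -0.003]
force: [-1.6, -0.1, 6.5]
grip_width: 0.9
gripper_force: 2.6
```

Request:
{"fn": "drive_tool", "kwargs": {"targets": "-0.0005 0 -0.0009 0;0 0 0 0;0 0 0 0"}}

```text
time_s: 24.05
position: [558.9, 135.2, 120.6]
tool_rot: [-3.131, 0.241, -0.004]
force: [-0.0, 0.4, 5.1]
grip_width: 0.3
gripper_force: 2.3
```

```bash
python3 -c "
from blue import *
go(bot,W(5.4,-42,10.5)+[0,0,22]);tool(bot)"
```

```text
t 24.05 pos [558.9 135.2 120.6] yawerr 0.0131 delta [-0.4  0.1 -1.8] F [-0.   0.4  5.1] w 0.3
tool foam est [  6.49 -41.94   1.43] F foam [ 2.4 -0.4  4.5]
```

Force dipped: the flaps are yielding. I press on until a firm stop.

Request:
{"fn": "drive_tool", "kwargs": {"targets": "-0.0005 0 -0.0009 0;-0.0005 0 -0.0009 0;0 0 0 0;0 0 0 0"}}

```text
time_s: 24.38
position: [558.9, 135.4, 120.1]
tool_rot: [-3.131, 0.241, -0.007]
force: [-1.0, 0.8, 10.1]
grip_width: 0.2
gripper_force: 4.6
```

Request:
{"fn": "drive_tool", "kwargs": {"targets": "-0.0005 0 -0.0009 0;-0.0003 0 -0.0005 0;0 0 0 0;0 0 0 0"}}

```text
time_s: 24.72
position: [558.8, 135.4, 119.9]
tool_rot: [-3.13, 0.241, -0.01]
force: [-2.6, -0.1, 16.3]
grip_width: 0.7
gripper_force: 6.8
```

```bash
python3 -c "
from blue import *
go(bot,W(5.4,-42,10.5)+[0,0,22]);tool(bot)"
```

```text
t 24.72 pos [558.8 135.4 119.9] yawerr 0.0132 delta [-0.2 -0.1 -1.1] F [-2.6 -0.1 16.3] w 0.7
tool foam est [  6.31 -42.11   0.74] F foam [ 9.9  0.5 13.2]
```

Request:
{"fn": "drive_tool", "kwargs": {"targets": "-0.0007 0 -0.0013 0;-0.0007 0 -0.0013 0;0 0 0 0;0 0 0 0"}}

```text
time_s: 25.05
position: [558.7, 135.4, 119.6]
tool_rot: [-3.129, 0.242, -0.015]
force: [-2.8, -1.9, 26.4]
grip_width: 0.7
gripper_force: 11.2
```

```bash
python3 -c "
from blue import *
go(bot,W(5.4,-42,10.5)+[0,0,22]);tool(bot);print(bot.get_obs()['torque'])"
```

```text
t 25.05 pos [558.7 135.4 119.6] yawerr 0.0136 delta [-0.1 -0.1 -0.8] F [-2.8 -1.9 26.4] w 0.7
tool foam est [  6.27 -42.1    0.43] F foam [14.7  2.3 22.2]
[-0.22668082  0.91581558  0.01377867]
```

Request:
{"fn": "drive_tool", "kwargs": {"targets": "0.003 0 0.008 0;0.003 0 0.03 0;0 -0.01 0.035 0;0 -0.025 0.03 0;-0.005 -0.034 0.01 0.023;-0.005 -0.034 0 0.023;-0.005 -0.034 0 0.023;-0.005 -0.034 0 0.023;-0.005 -0.034 0 0.023;-0.005 -0.034 0 0.023"}}

```text
time_s: 25.88
position: [530.1, -105.5, 226.5]
tool_rot: [-3.11, -0.444, 0.001]
force: [0.5, -0.3, -0.2]
grip_width: 0.3
gripper_force: 0.0
```

Request:
{"fn": "drive_tool", "kwargs": {"targets": "-0.005 -0.034 0 0.023;-0.005 -0.034 -0.01 0.023;-0.005 -0.034 -0.02 0.023;-0.003 -0.034 -0.025 0.024;0 0 -0.02 0.024;0 0 -0.015 0;0 0 0 0;0 0 0 0;0 0 0 0", "grip": 0.7}}

```text
time_s: 26.63
position: [513.7, -239.1, 138.0]
tool_rot: [2.977, 1.0, 0.002]
force: [0.2, 0.4, 0.6]
grip_width: 55.9
gripper_force: 0.0
```

```bash
python3 - <<'E'
from blue import *
import tg
s=snap(bot,"scene","s15");blue(s,-9);t=snap(bot,"top","t15");blue(t,-9)
w=snap(bot,"wrist","w15")
tg.Y=3.789;go(bot,[518.3,-239.6,33])
h=cv2.cvtColor(w["pixels"],cv2.COLOR_RGB2HSV);m=(h[...,2]<75).astype(np.uint8);m[240:]=0
k,l,st,ce=cv2.connectedComponentsWithStats(m,connectivity=8)
for i in range(1,k):
    if st[i,4]>400:
        uv=np.argwhere(l==i)[:,::-1].astype(np.float32);r=cv2.minAreaRect(uv);P=onz(w,uv,14)[:,:2].astype(np.float32);R_=cv2.minAreaRect(P);print(st[i].tolist(),"px",np.round(r[0],1),np.round(r[1],1),round(r[2],1),"world",np.round(R_[0],1),np.round(R_[1],1),round(R_[2],1))
print(proj(w,[[518.3,-239.6,14]]))
E
```

```text
n 2 rear [-64.2 -41.1] front [ -2.6 -41.9] yaw -0.0133
n 2 rear [-63.1 -43.7] front [ -6.7 -43.7] yaw -0.0002
t 26.78 pos [ 513.9 -239.2  138.5] yawerr -0.001 delta [   4.4   -0.4 -105.5] F [-0.2 -0.3  0.1] w 64.0
[255, 167, 47, 73, 1211] px [278. 203.] [46. 72.] 0.0 world [ 518.9 -239.6] [58.8 36.3] 37.1
[[277.3844828  204.64308567]]
```

```bash
python3 - <<'E'
from tg import *
w=load("w15")
h=cv2.cvtColor(w["pixels"],cv2.COLOR_RGB2HSV).astype(int);ux=np.array([np.cos(3.789),np.sin(3.789)]);uy=np.array([-ux[1],ux[0]])
for th in(60,75,90):
    m=(h[...,2]<th).astype(np.uint8);m[262:]=0;m[:,:245]=0;m[:,315:]=0
    k,l,st,ce=cv2.connectedComponentsWithStats(m,connectivity=8);i=1+st[1:,4].argmax()
    P=onz(w,np.argwhere(l==i)[:,::-1],15)[:,:2]-[518.3,-239.6];a=P@ux;b=P@uy;print(th,st[i].tolist(),"x",np.round(np.percentile(a,[.3,99.7]),1),"y",np.round(np.percentile(b,[.5,99.5]),1))
g=((h[...,1]<60)&(h[...,2]>70)).astype(np.uint8);k,l,st,ce=cv2.connectedComponentsWithStats(g,connectivity=8)
for i in range(1,k):
    if st[i,4]>100:
        P=onz(w,np.argwhere(l==i)[:,::-1],16)[:,:2]-[518.3,-239.6]
        if abs(P).max()<110: print("grey",st[i].tolist(),"x",np.round(np.percentile(P@ux,[.5,99.5]),1),"y",np.round(np.percentile(P@uy,[.5,99.5]),1))
E
```

```text
Traceback (most recent call last):
ValueError: attempt to get argmax of an empty sequence
```

```bash
python3 - <<'E'
from tg import *
w=load("w15")
h=cv2.cvtColor(w["pixels"],cv2.COLOR_RGB2HSV).astype(int);ux=np.array([np.cos(3.789),np.sin(3.789)]);uy=np.array([-ux[1],ux[0]])
for th in(75,90,105):
    m=(h[...,2]<th).astype(np.uint8);m[265:]=0;m[:,:235]=0;m[:,325:]=0
    k,l,st,ce=cv2.connectedComponentsWithStats(m,connectivity=8)
    for i in range(1,k):
        if st[i,4]>300: P=onz(w,np.argwhere(l==i)[:,::-1],15)[:,:2]-[518.3,-239.6];a=P@ux;b=P@uy;print(th,st[i].tolist(),"x",np.round(np.percentile(a,[.3,99.7]),1),"y",np.round(np.percentile(b,[.5,99.5]),1))
g=((h[...,1]<60)&(h[...,2]>100)).astype(np.uint8);g[:150]=0;g[:,:240]=0;g[:,320:]=0;k,l,st,ce=cv2.connectedComponentsWithStats(g,connectivity=8)
for i in range(1,k):
    if st[i,4]>100:
        P=onz(w,np.argwhere(l==i)[:,::-1],16)[:,:2]-[518.3,-239.6];print("grey",st[i].tolist(),"x",np.round(np.percentile(P@ux,[.5,99.5]),1),"y",np.round(np.percentile(P@uy,[.5,99.5]),1))
print([ (v,int(w["pixels"][v,278].sum()//3)) for v in range(155,300,3)])
E
```

```text
75 [255, 167, 47, 77, 1353] x [-30.  32.] y [-17.7  18.3]
90 [254, 167, 49, 77, 1863] x [-30.  32.] y [-18.   18.8]
105 [254, 166, 49, 79, 2054] x [-30.8  32.9] y [-18.2  19.1]
grey [261, 179, 34, 44, 1444] x [-20.9  13.8] y [-12.7  12.8]
grey [260, 229, 13, 12, 116] x [19.6 29. ] y [-13.9  -4.3]
grey [281, 245, 18, 51, 844] x [33.4 78.8] y [ 3.  16.8]
grey [240, 332, 80, 32, 2560] x [115.  147.4] y [-32.9  37.4]
[(155, 145), (158, 148), (161, 148), (164, 148), (167, 57), (170, 65), (173, 68), (176, 70), (179, 145), (182, 245), (185, 244), (188, 244), (191, 244), (194, 244), (197, 244), (200, 244), (203, 245), (206, 244), (209, 244), (212, 244), (215, 244), (218, 244), (221, 242), (224, 66), (227, 67), (230, 65), (233, 65), (236, 63), (239, 63), (242, 60), (245, 139), (248, 149), (251, 146), (254, 150), (257, 153), (260, 156), (263, 155), (266, 155), (269, 151), (272, 146), (275, 145), (278, 143), (281, 141), (284, 138), (287, 137), (290, 138), (293, 142), (296, 147), (299, 151)]
```

Request:
{"fn": "drive_tool", "kwargs": {"targets": "0.0035 -0.001 -0.03 0;0 0 -0.03 0;0 0 -0.03 0;0 0 -0.012 0;0 0 0 0;0 0 0 0;0 0 0 0"}}

```text
time_s: 27.37
position: [517.9, -241.0, 37.0]
tool_rot: [2.976, 0.999, 0.004]
force: [0.5, -0.5, 1.1]
grip_width: 65.4
gripper_force: 0.0
```

```bash
python3 - <<'E'
from rig import bot
import tg; from tg import *
tg.Y=3.789
go(bot,[517.5,-240.2,32.5])
E
```

```text
t 27.37 pos [ 517.9 -241.    37. ] yawerr -0.0002 delta [-0.4  0.8 -4.5] F [ 0.5 -0.5  1.1] w 65.4
```

Request:
{"fn": "drive_tool", "kwargs": {"targets": "0 0.001 -0.004 0;0 0 0 0;0 0 0 0"}}

```text
time_s: 27.62
position: [516.9, -239.6, 32.1]
tool_rot: [2.978, 0.999, 0.002]
force: [0.0, 0.1, 0.1]
grip_width: 65.1
gripper_force: 0.0
```

Request:
{"fn": "drive_tool", "kwargs": {"targets": "0 0 0 0;0 0 0 0;0 0 0 0;0 0 0 0;0 0 0 0", "grip": 0}}

```text
time_s: 28.03
position: [516.5, -239.6, 31.2]
tool_rot: [2.978, 0.999, 0.0]
force: [0.7, -0.2, 0.4]
grip_width: 37.4
gripper_force: 30.0
```

```bash
python3 - <<'E'
from rig import bot
import tg; from tg import *
tg.Y=3.789
go(bot,[517.5,-240.2,32.5]);print(bot.get_obs()["gripper_force"])
E
```

```text
t 28.03 pos [ 516.5 -239.6   31.2] yawerr 0.0 delta [ 1.  -0.6  1.3] F [ 0.7 -0.2  0.4] w 37.4
30.01546025276184
```

Request:
{"fn": "drive_tool", "kwargs": {"targets": "0 0 0.01 0;0 0 0.025 0;0 0 0.035 0;0 0.01 0.035 0;0 0.02 0.03 0;0 0.034 0.02 -0.025;0 0.035 0.01 -0.025;0 0.035 0 -0.025;0 0.035 0 -0.025;0 0.035 0 -0.025"}}

```text
time_s: 28.87
position: [515.9, -33.9, 197.1]
tool_rot: [-3.117, -0.393, -0.001]
force: [0.4, -0.5, -1.7]
grip_width: 37.6
gripper_force: 30.0
```

Request:
{"fn": "drive_tool", "kwargs": {"targets": "0.001 0.035 0 -0.025;0.001 0.035 0 -0.025;0.001 0.035 0 -0.025;0.001 0.025 0 -0.025;0.001 0.015 0 -0.026;0 0 0 0;0 0 0 0"}}

```text
time_s: 29.45
position: [521.0, 109.8, 196.4]
tool_rot: [3.134, -0.215, -0.001]
force: [-0.8, -1.9, -2.3]
grip_width: 37.5
gripper_force: 30.0
```

```bash
python3 - <<'E'
from rig import bot
from tg import *
go(bot,W(34.9,6,12.6)+[0,0,18.6])
E
```

```text
t 29.45 pos [521.  109.8 196.4] yawerr -0.0037 delta [  6.  -18.5 -65.2] F [-0.8 -1.9 -2.3] w 37.5
```

Request:
{"fn": "drive_tool", "kwargs": {"targets": "0.003 -0.009 -0.012 0.001;0.003 -0.009 -0.012 0;0 0 -0.004 0;0 0 0 0;0 0 0 0;0 0 0 0"}}

```text
time_s: 29.95
position: [527.7, 91.5, 168.8]
tool_rot: [-3.134, 0.216, -0.001]
force: [0.6, -0.1, -1.1]
grip_width: 37.4
gripper_force: 30.0
```

```bash
python3 - <<'E'
from rig import bot
from tg import *
go(bot,W(34.9,6,12.6)+[0,0,18.6])
E
```

```text
t 29.95 pos [527.7  91.5 168.8] yawerr -0.0027 delta [ -0.7  -0.1 -37.7] F [ 0.6 -0.1 -1.1] w 37.4
```

Request:
{"fn": "drive_tool", "kwargs": {"targets": "0 0 -0.005 0;0 0 -0.005 0;0 0 -0.003 0;0 0 -0.003 0;0 0 -0.003 0;0 0 0 0"}}

```text
time_s: 30.45
position: [528.1, 91.7, 149.4]
tool_rot: [-3.134, 0.216, -0.002]
force: [0.7, 0.9, 3.4]
grip_width: 37.6
gripper_force: 30.0
```

Request:
{"fn": "drive_tool", "kwargs": {"targets": "0 0 -0.003 0;0 0 -0.003 0;0 0 -0.003 0;0 0 -0.003 0;0 0 0 0"}}

```text
time_s: 30.87
position: [528.7, 91.6, 137.0]
tool_rot: [-3.134, 0.217, -0.004]
force: [3.7, 0.7, 2.4]
grip_width: 37.6
gripper_force: 30.0
```

```bash
python3 - <<'E'
from rig import bot
from tg import *
go(bot,W(34.9,6,12.6)+[0,0,18.6])
E
```

```text
t 30.87 pos [528.7  91.6 137. ] yawerr -0.0026 delta [-1.7 -0.2 -5.9] F [3.7 0.7 2.4] w 37.6
```

Request:
{"fn": "drive_tool", "kwargs": {"targets": "-0.0005 0 -0.0025 0;-0.0005 0 -0.002 0;0 0 0 0;0 0 0 0"}}

```text
time_s: 31.2
position: [527.8, 91.7, 132.9]
tool_rot: [-3.133, 0.217, -0.005]
force: [4.9, 0.3, 2.1]
grip_width: 37.6
gripper_force: 30.0
```

Request:
{"fn": "drive_tool", "kwargs": {"targets": "0 0 -0.0012 0;0 0 -0.0012 0;0 0 0 0;0 0 0 0"}}

```text
time_s: 31.53
position: [527.4, 91.6, 131.2]
tool_rot: [-3.133, 0.217, -0.004]
force: [3.8, -0.8, 6.8]
grip_width: 37.7
gripper_force: 30.0
```

```bash
python3 - <<'E'
from rig import bot
from tg import *
go(bot,W(34.9,6,12.6)+[0,0,18.6])
E
```

```text
t 31.53 pos [527.4  91.6 131.2] yawerr -0.0021 delta [-0.4 -0.2 -0.1] F [ 3.8 -0.8  6.8] w 37.7
```

Request:
{"fn": "drive_tool", "kwargs": {"targets": "0 0 -0.001 0;0 0 -0.0008 0;0 0 0 0;0 0 0 0"}}

```text
time_s: 31.87
position: [527.4, 91.6, 131.0]
tool_rot: [-3.133, 0.218, -0.005]
force: [1.8, -1.1, 16.5]
grip_width: 37.9
gripper_force: 30.0
```

```bash
cat > gaugem.py <<'E'
from rig import bot
from scan import *
def gauge(c,z,x0,y0,tz=16):
    """white screen, stem, body extents in foam coords on plane z+tz, near expected origin x0,y0"""
    h=cv2.cvtColor(c["pixels"],cv2.COLOR_RGB2HSV).astype(int)
    for nm,m,box in(("stem",(h[...,1]<50)&(h[...,2]>90)&(h[...,2]<215),(28,85,-1,21)),("screen",(h[...,1]<60)&(h[...,2]>140),(-30,22,-18,18)),("body",(h[...,2]<105),(-40,36,-24,24))):
        uv=np.argwhere(m)[:,::-1];q=onf(c,uv,z+tz)-[x0,y0];s=(q[:,0]>box[0])&(q[:,0]<box[1])&(q[:,1]>box[2])&(q[:,1]<box[3])
        k=np.zeros(m.shape,np.uint8);k[uv[s][:,1],uv[s][:,0]]=1;n,l,st,ce=cv2.connectedComponentsWithStats(k,connectivity=4)
        if n<2: print(nm,"none");continue
        i=1+st[1:,4].argmax();q=onf(c,np.argwhere(l==i)[:,::-1],z+tz)
        r=cv2.minAreaRect(q.astype(np.float32));print(nm,st[i,4],"c",np.round(r[0],1),"size",np.round(r[1],1),"ang",round(r[2],1),"x",np.round(np.percentile(q[:,0],[1,99]),1),"y",np.round(np.percentile(q[:,1],[1,99]),1))
E
python3 - <<'E'
from gaugem import *
go(bot,W(34.9,6,12.6)+[0,0,18.6])
gauge(snap(bot,"wrist","w20"),0,34,6);gauge(snap(bot,"scene","s20"),0,34,6)
E
```

```text
t 31.87 pos [527.4  91.6 131. ] yawerr -0.0019 delta [-0.4 -0.2  0.1] F [ 1.8 -1.1 16.5] w 37.9
stem 498 c [87.8 17.1] size [18.5 13.9] ang 0.1 x [78.5 97. ] y [10.2 24.1]
screen 3159 c [28.4  7.4] size [33.3 23.5] ang 0.1 x [11.8 44.6] y [-4.1 18.8]
body 8385 c [32.  6.] size [75.3 48. ] ang 0.0 x [-2.9 69.2] y [-17.2  29.7]
stem 13 c [68.7  8.3] size [6.5 6.6] ang 87.3 x [65.3 72.2] y [ 5.1 11.6]
screen 1 c [55.9 -5.1] size [0. 0.] ang 0.0 x [55.9 55.9] y [-5.1 -5.1]
body 345 c [32.2  5.7] size [72.8 47.2] ang 0.0 x [-1.  68.3] y [-17.4  29.1]
```

Request:
{"fn": "drive_tool", "kwargs": {"targets": "0.0037 -0.0005 0.0071 0;0.0037 -0.0005 0.0071 0;0 0 0 0;0 0 0 0"}}

```text
time_s: 32.3
position: [532.3, 90.3, 141.8]
tool_rot: [3.133, -0.216, -0.006]
force: [-0.4, -0.7, -1.2]
grip_width: 37.7
gripper_force: 30.0
```

```bash
python3 - <<'E'
from gaugem import *
go(bot,W(-19.9,42,28.6)+[0,0,18.6])
c=load("w20")
for x in(-60,-45,-35,-25): print("x",x,edges(c,0,x,-95,130))
for y in(-45,-30,30,40,55): print("y",y,edges(c,1,y,-90,0))
E
```

```text
t 32.3 pos [532.3  90.3 141.8] yawerr -0.0027 delta [ 45.  -42.4 -22.3] F [-0.4 -0.7 -1.2] w 37.7
x -60 [(-86.5, 36), (-65.0, -63), (-26.5, 26), (-15.0, 45), (-13.2, 42), (86.5, -73), (100.2, 40), (121.0, -64), (127.0, 27)]
x -45 [(-86.5, 37), (-62.2, -63), (-29.5, 27), (-18.0, 46), (-16.2, 42), (23.5, -94), (62.2, 54), (64.8, 28), (86.5, -72)]
x -35 [(-86.5, 38), (-60.2, -63), (-31.5, 26), (-20.0, 46), (-18.0, 41), (23.5, -94), (62.2, 56), (64.8, 29), (86.5, -78)]
x -25 [(-86.5, 37), (-58.2, -61), (-33.8, 26), (-22.2, 91), (23.2, -75), (59.8, 52), (65.2, 36), (86.5, -77)]
y -45 [(-82.0, 32), (-66.2, -30), (-62.0, -33), (-4.0, 52)]
y -30 [(-81.8, 33), (-66.2, -30), (-61.5, -49)]
y 30 [(-81.8, 33), (-55.2, -30), (-50.8, -49)]
y 40 [(-82.0, 34), (-55.2, -31), (-50.8, -50)]
y 55 [(-82.0, 34), (-55.0, -29), (-51.0, -50)]
```

Request:
{"fn": "drive_tool", "kwargs": {"targets": "0.011 -0.0106 -0.0056 0;0.011 -0.0106 -0.0056 0;0.011 -0.0106 -0.0056 0;0.011 -0.0106 -0.0056 0;0 0 0 0;0 0 0 0;0 0 0 0"}}

```text
time_s: 32.88
position: [577.4, 48.3, 119.9]
tool_rot: [-3.134, 0.217, 0.002]
force: [-0.2, -0.3, -1.8]
grip_width: 37.7
gripper_force: 30.0
```

```bash
python3 - <<'E'
from gaugem import *
go(bot,W(-19.9,42,28.6)+[0,0,18.6])
o=bot.get_obs();e=Rf(Y).T@(o["position"]-[0,0,18.6]-O)-[.1,0,12.6];print("gauge foam",np.round(e,2))
gauge(snap(bot,"wrist","w21"),e[2],e[0],e[1]);gauge(snap(bot,"scene","s21"),e[2],e[0],e[1])
E
```

```text
t 32.88 pos [577.4  48.3 119.9] yawerr -0.0025 delta [-0.1 -0.5 -0.4] F [-0.2 -0.3 -1.8] w 37.7
gauge foam [-19.84  41.51  16.35]
stem 706 c [33.6 54.2] size [16.4 18.6] ang 89.9 x [24.3 42.9] y [46.  62.4]
screen 3200 c [-26.   43.2] size [33.9 23.3] ang 0.5 x [-42.3  -9.1] y [31.7 54.6]
body 7821 c [-17.6  41.5] size [67.1 48. ] ang 0.1 x [-50.2  15.4] y [18.3 65. ]
stem 18 c [26.6 46.5] size [8.6 8.7] ang 87.2 x [22.1 30.4] y [42.  50.8]
screen 2 c [ 2.1 32. ] size [2.1 0. ] ang -92.8 x [2.  2.1] y [30.9 33. ]
body 440 c [-21.   42.7] size [47.2 73.1] ang 87.2 x [-57.   15.6] y [18.1 64.9]
```

Request:
{"fn": "drive_tool", "kwargs": {"targets": "0 -0.0005 0 0;-0.0019 0.0003 -0.0035 0;-0.0019 0.0003 -0.0035 0;-0.0019 0.0003 -0.0035 0;0 0 0 0;0 0 0 0;0 0 0 0"}}

```text
time_s: 33.57
position: [572.2, 48.5, 109.8]
tool_rot: [3.134, -0.216, 0.0]
force: [-1.2, 0.1, -0.6]
grip_width: 37.5
gripper_force: 30.0
```

```bash
python3 - <<'E'
from gaugem import *
o=bot.get_obs();e=Rf(Y).T@(o["position"]-[0,0,18.6]-O)-[.1,0,12.6];print("gauge foam",np.round(e,2),o["force"])
gauge(snap(bot,"wrist","w22"),e[2],e[0],e[1])
E
```

```text
gauge foam [-20.04  42.08   5.03] [-1.18355031  0.1471431  -0.64548106]
stem 758 c [33.4 54.8] size [16.4 18.6] ang 89.9 x [24.1 42.6] y [46.6 62.9]
screen 3193 c [-26.2  43.8] size [33.9 23.3] ang 0.5 x [-42.6  -9.4] y [32.3 55.2]
body 7892 c [-17.9  42.1] size [67.1 48. ] ang 0.1 x [-50.4  15.2] y [18.9 65.6]
```

Request:
{"fn": "drive_tool", "kwargs": {"targets": "-0.0009 0.0001 -0.0018 0;-0.0009 0.0001 -0.0018 0;-0.0009 0.0001 -0.0018 0;0 0 0 0;0 0 0 0"}}

```text
time_s: 34.03
position: [569.3, 48.8, 104.2]
tool_rot: [3.134, -0.216, -0.001]
force: [-0.1, 0.0, -2.1]
grip_width: 38.0
gripper_force: 30.0
```

Request:
{"fn": "drive_tool", "kwargs": {"targets": "-0.0009 0.0001 -0.0018 0;0 0 0 0;0 0 0 0"}}

```text
time_s: 34.28
position: [568.5, 48.9, 102.5]
tool_rot: [-3.134, 0.217, 0.0]
force: [-0.3, -0.8, -2.0]
grip_width: 37.8
gripper_force: 30.0
```

```bash
python3 - <<'E'
from gaugem import *
o=bot.get_obs();e=Rf(Y).T@(o["position"]-[0,0,18.6]-O)-[.1,0,12.6];print("gauge foam",np.round(e,2),o["force"])
E
```

```text
gauge foam [-20.11  42.22  -3.17] [-0.25139529 -0.82536945 -2.02519217]
```

In the pocket at −3.2 without contact; continuing to the flaps.

Request:
{"fn": "drive_tool", "kwargs": {"targets": "-0.0009 0.0001 -0.0018 0;0 0 0 0;0 0 0 0"}}

```text
time_s: 34.53
position: [568.3, 49.0, 101.3]
tool_rot: [-3.134, 0.217, -0.003]
force: [0.4, -0.3, 0.5]
grip_width: 37.5
gripper_force: 31.1
```

Request:
{"fn": "drive_tool", "kwargs": {"targets": "-0.0005 0 -0.0009 0;0 0 0 0;0 0 0 0"}}

```text
time_s: 34.78
position: [568.3, 49.0, 101.0]
tool_rot: [-3.134, 0.217, -0.004]
force: [-0.1, 0.1, 4.3]
grip_width: 37.4
gripper_force: 32.9
```

```bash
python3 - <<'E'
from gaugem import *
o=bot.get_obs();e=Rf(Y).T@(o["position"]-[0,0,18.6]-O)-[.1,0,12.6];print("gauge foam",np.round(e,2),o["force"])
E
```

```text
gauge foam [-20.64  42.12  -4.62] [-0.05822915  0.10220999  4.31328065]
```

Request:
{"fn": "drive_tool", "kwargs": {"targets": "0 0 0 0;0 0 0 0;0 0 0 0;0 0 0.015 0;0 0 0.015 0;0 0 0 0", "grip": 0.6}}

```text
time_s: 35.28
position: [567.7, 49.2, 131.4]
tool_rot: [-3.133, 0.216, -0.003]
force: [0.0, -0.1, 0.0]
grip_width: 55.8
gripper_force: 0.0
```

Request:
{"fn": "drive_tool", "kwargs": {"targets": "0.005 -0.001 0 0;0.005 -0.001 0 0;0 0 0 0;0 0 0 0;0 0 0 0;0 0 0 0", "grip": 0}}

```text
time_s: 35.78
position: [576.7, 47.0, 129.3]
tool_rot: [3.134, -0.217, -0.002]
force: [1.2, 0.6, -0.6]
grip_width: 20.2
gripper_force: 0.0
```

```bash
python3 - <<'E'
from gaugem import *
go(bot,W(-26.6,42,10.5)+[0,0,22]);gauge(snap(bot,"wrist","w23"),-5,-20,42)
E
```

```text
t 35.78 pos [576.7  47.  129.3] yawerr -0.0026 delta [ -2.    1.3 -25.6] F [ 1.2  0.6 -0.6] w 20.2
stem 928 c [38.6 52.1] size [32.8 21.4] ang 0.3 x [22.3 55. ] y [41.3 62.7]
screen 2275 c [-27.4  43.5] size [34.1 23.7] ang 0.8 x [-43.7 -10.5] y [31.6 55.1]
body 4183 c [-18.1  41.9] size [68.1 47.8] ang 0.1 x [-52.1  15.9] y [18.8 63.2]
```

Request:
{"fn": "drive_tool", "kwargs": {"targets": "0.0013 0.0003 -0.008 0;0.0013 0.0003 -0.009 0;0 0 0 0;0 0 0 0;0 0 0 0"}}

```text
time_s: 36.25
position: [579.7, 47.6, 112.6]
tool_rot: [3.134, -0.216, -0.001]
force: [1.0, -0.5, -0.5]
grip_width: 0.4
gripper_force: 0.0
```

Request:
{"fn": "drive_tool", "kwargs": {"targets": "-0.0014 0.0002 -0.0026 0;-0.0009 0.0001 -0.0018 0;-0.0005 0 -0.0009 0;0 0 0 0"}}

```text
time_s: 36.58
position: [577.4, 47.7, 107.9]
tool_rot: [3.134, -0.217, 0.002]
force: [0.5, 0.0, 0.6]
grip_width: 0.4
gripper_force: 0.5
```

```bash
python3 - <<'E'
from gaugem import *
go(bot,W(-26.6,42,10.5)+[0,0,22])
E
```

```text
t 36.58 pos [577.4  47.7 107.9] yawerr -0.0024 delta [-2.6  0.6 -4.1] F [0.5 0.  0.6] w 0.4
```

Request:
{"fn": "drive_tool", "kwargs": {"targets": "-0.0009 0.0001 -0.0018 0;-0.0005 0 -0.0009 0;0 0 0 0;0 0 0 0"}}

```text
time_s: 36.92
position: [577.0, 47.7, 105.8]
tool_rot: [-3.134, 0.217, -0.006]
force: [2.6, -1.1, 5.1]
grip_width: 0.6
gripper_force: 2.6
```

Request:
{"fn": "drive_tool", "kwargs": {"targets": "-0.0005 0 -0.0009 0;-0.0005 0 -0.0009 0;0 0 0 0;0 0 0 0"}}

```text
time_s: 37.25
position: [576.8, 48.4, 104.7]
tool_rot: [-3.133, 0.216, -0.009]
force: [3.3, 0.2, 8.4]
grip_width: -0.0
gripper_force: 4.0
```

Request:
{"fn": "drive_tool", "kwargs": {"targets": "-0.0005 0 -0.0009 0;-0.0005 0 -0.0009 0;0 0 0 0;0 0 0 0"}}

```text
time_s: 37.58
position: [576.6, 48.6, 104.1]
tool_rot: [-3.132, 0.216, -0.012]
force: [1.2, -0.4, 12.8]
grip_width: 0.4
gripper_force: 6.0
```

```bash
python3 - <<'E'
from gaugem import *
go(bot,W(-26.6,42,10.5)+[0,0,22])
E
```

```text
t 37.58 pos [576.6  48.6 104.1] yawerr -0.0028 delta [-1.8 -0.4 -0.3] F [ 1.2 -0.4 12.8] w 0.4
```

Request:
{"fn": "drive_tool", "kwargs": {"targets": "-0.0005 0 -0.0013 0;-0.0005 0 -0.0013 0;0 0 0 0;0 0 0 0"}}

```text
time_s: 37.92
position: [576.5, 48.6, 103.7]
tool_rot: [-3.132, 0.216, -0.016]
force: [-1.1, -0.5, 23.8]
grip_width: 0.4
gripper_force: 10.5
```

Request:
{"fn": "drive_tool", "kwargs": {"targets": "-0.0003 0 -0.001 0;0 0 -0.0005 0;0 0 0 0;0 0 0 0"}}

```text
time_s: 38.25
position: [576.5, 48.6, 103.6]
tool_rot: [-3.131, 0.217, -0.017]
force: [-2.8, -0.7, 31.5]
grip_width: 0.5
gripper_force: 13.2
```

```bash
python3 - <<'E'
from gaugem import *
go(bot,W(-26.6,42,10.5)+[0,0,22])
E
```

```text
t 38.25 pos [576.5  48.6 103.6] yawerr -0.0025 delta [-1.8 -0.4  0.2] F [-2.8 -0.7 31.5] w 0.5
```

Request:
{"fn": "drive_tool", "kwargs": {"targets": "0.003 0 0.006 0;0.003 0 0.02 0;0 0 0.03 0;0 0 0.035 0;0 0 0.035 0;0 -0.03 0.02 0;0 -0.035 0 0;0 -0.035 0 0;0 -0.035 0 0;0 -0.035 0 0"}}

```text
time_s: 39.08
position: [576.8, -122.6, 242.4]
tool_rot: [-3.133, 0.215, 0.005]
force: [0.6, 0.1, 0.5]
grip_width: 0.3
gripper_force: 0.0
```

Request:
{"fn": "drive_tool", "kwargs": {"targets": "0 -0.035 0 0;0 -0.035 0 0;0 -0.035 0 0;0 0 0 0;0 0 0 0;0 0 0 0"}}

```text
time_s: 39.58
position: [577.7, -225.4, 242.1]
tool_rot: [-3.131, 0.215, 0.004]
force: [0.8, 0.5, 0.2]
grip_width: 0.4
gripper_force: 0.0
```

```bash
python3 - <<'E'
from gaugem import *
from blue import blue
go(bot,[0,0,0])
for n in("scene","top"):
    c=snap(bot,n,n[0]+"30");print(n);blue(c,-9);gauge(c,-9,-20,42)
    h=cv2.cvtColor(c["pixels"],cv2.COLOR_RGB2HSV);m=((h[...,0]<6)|(h[...,0]>173))&(h[...,1]>170)&(h[...,2]>90);uv=np.argwhere(m)[:,::-1];q=onf(c,uv,30);s=(abs(q-[-60,108])<30).all(1);print("pin red",s.sum(),q[s].mean(0) if s.any() else None)
    m=(h[...,1]<25)&(h[...,2]>180);uv=np.argwhere(m)[:,::-1];q=onf(c,uv,17);s=(q[:,0]>60)&(q[:,0]<250)&(q[:,1]<-90)&(q[:,1]>-135);print("bar",s.sum(),np.polyfit(q[s,0],q[s,1],1) if s.sum()>5 else None)
E
```

```text
t 39.58 pos [ 577.7 -225.4  242.1] yawerr -0.0034 delta [-577.7  225.4 -242.1] F [0.8 0.5 0.2] w 0.4
scene
n 2 rear [-64.2 -41.1] front [ -2.6 -42. ] yaw -0.014
stem 241 c [37.1 52. ] size [55.7 21.7] ang 0.5 x [ 9.6 64.7] y [41.4 62.6]
screen 175 c [-27.3  41.7] size [24.  32.9] ang 87.1 x [-44.1 -10.7] y [30.2 53.7]
body 313 c [-20.4  44.2] size [69.5 39.4] ang 0.1 x [-54.8  10. ] y [24.7 63.7]
pin red 17 [-61.86103934 107.90541154]
bar 360 [-5.38564661e-02 -1.09971165e+02]
top
n 2 rear [-63.1 -43.6] front [ -6.7 -43.7] yaw -0.0007
stem 248 c [37.4 52.5] size [52.8 21.3] ang 1.9 x [11.7 63.3] y [42.4 62.6]
screen 174 c [-27.6  41.1] size [34.3 24.4] ang 0.3 x [-44.4 -10.8] y [29.5 53.2]
body 274 c [-17.8  43.1] size [38.4 65.5] ang 89.9 x [-50.2  14.2] y [24.3 62.1]
pin red 41 [-62.75363329 106.29525458]
bar 488 [-5.34453604e-02 -1.10651999e+02]
```

```bash
python3 -c "
from rig import bot
print(bot.close_job())"
```

```text
the job is handed in; nothing more can be done
None
```

I handed the job in at about 40 s. By force readings and camera measurements, the pin is parked in the notch, the keeper bar is at about 1.62 rad, and the pliers and gauge are pressed home; the judge's verdict was not shown to me.

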